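# Set up the glue station of an inlay studio

## Robot

A 6-joint arm with a two-finger parallel gripper is mounted at the origin on the work surface. World frame = base frame: x ahead of the robot, y to its left, z up, the work surface at z = 0. Lengths are in m, angles in rad, forces in N, time in s.
With the tool pointing down it reaches from about 0.375 to 0.9 m from the base axis. Payload 3.1 kg.
Tool frame: the origin (TCP) lies midway between the tips of the shut fingers; the grasp point (between the pads) lies 19 mm behind it (manip.grasp_offset is the distance from the TCP to the grasp point, in m); z points along the fingers, y is the line along which they close (so a half turn about z gives the same grasp; the last joint's range is limited). The gripper opens to 85 mm and grips with 20 to 120 N. Pads are 22 mm wide; open, the fingers measure 114 mm over their backs; the gripper's body (76 mm by 85 mm) begins 54 mm behind the grasp point. The pads swing forward as they close: fully open they stand 13 mm farther back than shut.
Start: joints at [0.964, 0.527, 1.433, -0, 1.181, -0.178], TCP at [0.26, 0.568, 0.231] pointing down, gripper open.
Joint ranges: [-3.08, 3.08], [-0.75, 2.2], [0.22, 2.44], [-1.43, 4.57], [0, 2.65], [-2.85, 2.85]. Speed limits (rad/s): [2.79, 2.79, 3.14, 3.14, 3.14, 3.14].

## Interface

Orientations are given as a unit quaternion [x, y, z, w].
In Python, from station import sensors, cams, order, manip gives the robot as it stands.
- The arm moves only by the tool move_arm, never from a script. Its argument "targets" is a list of rows, each an object of numbers: "dx", "dy", "dz": the shift along the world's x, y, z normalised to -1 to 1, where 1 is 25 mm; "rx", "ry", "rz": the turn, a rotation vector about the world's x, y, z normalised to -1 to 1, where 1 is 30 degrees. A call has exactly 10 rows; each row shifts and turns the commanded pose from where the row before left it; what a row does not reach is not made up. A row lasts 1/8 s, in which the tool goes at most 62.5 mm and 10.7 degrees, less where a joint would pass 70% of its speed; a pose out of reach is approached as far as the arm can. A call with a number of a shift or a turn outside -1 to 1 is refused whole. A call with a gripper value outside its range is refused whole. "claw" is the opening in per cent of the stroke, from 0 (shut) to 100 (fully open), set as the call begins (left out, the last holds). The fingers move at their own pace and stop on an object; "newtons" is the grip in N (left out, the last holds). Time passes only in rows, so rows that do not move let the fingers close, or fill a call up. It gives the time, the measured TCP pose, the force, the opening and the grip force at its end, in the units of the state.
- sensors.sense(): the state, without advancing time (a new reading comes with each control period).
- cams.snapshot(name): name is "side" or "top" or "wrist"; returns the picture (400x640x3 uint8, red, green, blue); there is no depth.
- cams.camera_model(name): a dict with "fx", "fy", "cx", "cy" (pixels), "distortion" ([k1, k2, p1, p2, k3] as OpenCV has them; the pictures are not rectified), "extrinsics" (4x4, takes a point from world to camera coordinates). Camera axes: x right, y down, z forward; pixel columns grow to the right and rows downward; lengths in m; the calibration is good to about 2 mm. A picture is of the moment at which its call begins: read the wrist's pose just before it. camera_model takes no time and is no camera call; for the wrist camera it gives the pose at the moment of the call.
- order.sign_off(): hands the job in; it is judged then, once.
The state is a dict: "t": time; "q": joint angles; "qd": joint speeds; "tau": joint torques, N m; "tcp_pos": TCP position; "tool_rot": TCP orientation; "force": force on the tool from outside, world axes, zero at the start; "ft_torque": the same for the moment, N m; "finger_gap": opening from 0.0 (shut) to 1.0 (fully open); "gripper_force": force on a finger pad.
Only numpy, scipy, OpenCV 4.12 (cv2) and the standard library are available. Lean on these libraries where they do the work, as an engineer would, in place of code of your own. Each camera call takes 0.05 s, during which the arm holds its last target. There are 200 camera calls.

## Task

Set up the glue station for the day: keeping the glue pot upright, seat it fully home on the warmer with both pins through the holes of its foot, with its lid on, and only then turn the warmer's heat switch clockwise to its stop. Hang all the glue knives that lie on the mat by their eyes on the hooks of the rail, one to a hook, blade down, and leave the jar, the tape roll and the cup where they stand.

Things in the scene. Friction and masses are not known exactly. Their poses are not given: they have to be found in the camera images.
- knife0_grip (a point): Glue knife with a narrow straight strip, 18 wide and about 55 long steel blade, flat on the grey mat; None if absent. Rigid, 90 g, 180 to 190 long: brown wooden handle 90 long, 18 wide, 18 high, a flat steel ring (eye) at one end, blade at the other, both at half height. This point: centre of the handle, half-way up, near the centre of mass; x along the handle to the eye, z up
- knife0_eye (a point): Centre of that knife's hanging eye, 61 mm from the handle's centre along x: a flat steel ring 4 thick, hole 22 wide, 32 wide outside; same axes as the handle (z along the hole). None if absent
- knife1_grip (a point): Glue knife with a broad scraper, 48 wide and 35 long steel blade, flat on the grey mat; None if absent. Rigid, 90 g, 180 to 190 long: brown wooden handle 90 long, 18 wide, 18 high, a flat steel ring (eye) at one end, blade at the other, both at half height. This point: centre of the handle, half-way up, near the centre of mass; x along the handle to the eye, z up
- knife1_eye (a point): Centre of that knife's hanging eye, 61 mm from the handle's centre along x: a flat steel ring 4 thick, hole 22 wide, 32 wide outside; same axes as the handle (z along the hole). None if absent
- knife2_grip (a point): Glue knife with a round-ended, 28 wide steel blade, flat on the grey mat; None if absent. Rigid, 90 g, 180 to 190 long: brown wooden handle 90 long, 18 wide, 18 high, a flat steel ring (eye) at one end, blade at the other, both at half height. This point: centre of the handle, half-way up, near the centre of mass; x along the handle to the eye, z up
- knife2_eye (a point): Centre of that knife's hanging eye, 61 mm from the handle's centre along x: a flat steel ring 4 thick, hole 22 wide, 32 wide outside; same axes as the handle (z along the hole). None if absent
- knife3_grip (a point): Glue knife with a pointed, 36 wide steel blade, flat on the grey mat; None if absent. Rigid, 90 g, 180 to 190 long: brown wooden handle 90 long, 18 wide, 18 high, a flat steel ring (eye) at one end, blade at the other, both at half height. This point: centre of the handle, half-way up, near the centre of mass; x along the handle to the eye, z up
- knife3_eye (a point): Centre of that knife's hanging eye, 61 mm from the handle's centre along x: a flat steel ring 4 thick, hole 22 wide, 32 wide outside; same axes as the handle (z along the hole). None if absent
- hook0 (a point): One of four equal steel wire hooks (wire 6 thick) in a row on the rail. This point is the middle of the hook's level shank, 235 above the bench; +x to the bar (its axis 24 mm away), y along the rail, z up. The shank ends 21 mm from this point at -x, where the wire turns straight up; its upright tip stands 27 mm above this point
- hook1 (a point): One of four equal steel wire hooks (wire 6 thick) in a row on the rail. This point is the middle of the hook's level shank, 235 above the bench; +x to the bar (its axis 24 mm away), y along the rail, z up. The shank ends 21 mm from this point at -x, where the wire turns straight up; its upright tip stands 27 mm above this point
- hook2 (a point): One of four equal steel wire hooks (wire 6 thick) in a row on the rail. This point is the middle of the hook's level shank, 235 above the bench; +x to the bar (its axis 24 mm away), y along the rail, z up. The shank ends 21 mm from this point at -x, where the wire turns straight up; its upright tip stands 27 mm above this point
- hook3 (a point): One of four equal steel wire hooks (wire 6 thick) in a row on the rail. This point is the middle of the hook's level shank, 235 above the bench; +x to the bar (its axis 24 mm away), y along the rail, z up. The shank ends 21 mm from this point at -x, where the wire turns straight up; its upright tip stands 27 mm above this point
- rail: Free-standing hook rail, fixed, across the back of the bench: bar 12 thick with hooks 62 apart, opening to -x; foot plate 10 high; nothing above the hooks. An eye lowered flat over a hook's upright tip rests on the shank; let go there, the knife swings down and hangs, its eye's centre about 8 mm under the shank's axis. Origin: under the bar's middle, at bench level
- pot_mid (a point): Steel glue pot with set amber glue inside, 300 g: round body 58 across and 100 high, wall 3, on a foot plate 60 (x) by 106 (y), 6 thick, with two holes 13 across, 40 mm from the axis along +y and -y. This point: on the axis, half-way up (50 above the underside); z up. Half a turn makes no difference. The body can be gripped across its outside from above
- pot_mouth (a point): Centre of the pot's open mouth, at the rim (100 above its underside); the hole is 52 across; axes as the pot
- lid_knob (a point): Steel lid of the pot, 90 g: disc 64 across and 3 thick, with a tapering plug under it 47 across (41 at the end) and 8 deep that fits the pot's mouth, and a black knob, 22 across and 24 high, on a 13 thick neck 14 above the disc. This point is the knob's centre, half-way up, 37 above the plug's underside, so 29 above the pot's rim when the lid is fully on; z up
- warmer_plate (a point): White glue warmer, fixed, 156 across, with a flat black hot plate 132 across on top. This point: centre of the plate's upper face, 60 above the bench; two pointed steel pins 8 thick and 16 high stand on the plate 40 mm from it along +y and -y, for the holes of the pot's foot. z up; -x to the warmer's front, where its switch box sticks out
- heat_grip (a point): Grip of the warmer's heat switch, a grey turning knob on top of the switch box, 130 mm in front of the plate's centre: an upright bar 42 long (x of this point), 14 wide (y), 32 high; this point is on its turning axis, 15 above the foot of the bar and 7 below its top; it turns with the knob
- heat (a joint): Angle of the heat switch in rad: 0 to 0.1 off at the start, grows as it is turned clockwise seen from above, to its stop at 1.05 (on). Light friction, 0.03 N m; it stays where it is left
- jar: Bystander: closed glass jar, 66 across, 85 high, beyond the mat; origin at the centre of its underside
- tape: Bystander: roll of yellow tape lying flat, 96 across, 40 high, at the right of the bench; origin at the centre of its underside
- cup: Bystander: white ceramic cup, 76 across, 85 high, between the warmer and the hook rail, farther back; origin at the centre of its underside
- mat: Grey bench mat, fixed, 250 (x) by 350 (y), 3 thick; origin at the centre of its underside
Mind the look-alikes: they are no part of the job. Leave any pink look-alike of the part that bears knife2_grip alone.

How it is judged:
On the way, in this order (a step that is already met when the one before it is completed fails the run):
1. the pot is fully home on the warmer's pins with its lid fully on (horizontal distance between pot_mid and warmer_plate below 0.005 m and z of pot_mid in the frame of warmer_plate between 0.046 and 0.0535 m and angle between the y axis of pot_mid and the y axis of warmer_plate, either way round below 0.1 rad and angle between pot_mid's own z axis and vertical below 0.06 rad and horizontal distance between lid_knob and pot_mouth below 0.006 m and z of lid_knob in the frame of pot_mouth between 0.0255 and 0.0325 m and angle between lid_knob's own z axis and vertical below 0.08 rad), for 0.3 s.
2. the heat switch is turned on while the covered pot is in place (all of step 1 and value of joint heat above 0.85 rad), for 0.2 s.
At the end, for the whole second after the job is handed in: Pot home on the warmer: within 5 mm of centre, 0.10 rad of the pins' line, upright to 0.06 rad, foot on the plate. Lid fully on: within 6 mm, flat to 0.08 rad. Heat switch past 0.85 rad. Every knife present hangs by its eye on a hook of its own, within 0.35 rad of vertical (all of step 2 and (distance between knife0_eye and hook0 below 0.024 m or distance between knife0_eye and hook1 below 0.024 m or distance between knife0_eye and hook2 below 0.024 m or distance between knife0_eye and hook3 below 0.024 m) and angle between each of knife0_eye, knife1_eye, knife2_eye, knife3_eye's own x axis and vertical below 0.35 rad and height (world z) of each of knife0_eye, knife1_eye, knife2_eye, knife3_eye above 0.2 m and distance between knife0_eye and knife1_eye above 0.035 m and distance between each of knife0_eye, knife1_eye and knife2_eye above 0.035 m and distance between each of knife0_eye, knife1_eye, knife2_eye and knife3_eye above 0.035 m and (distance between knife1_eye and hook0 below 0.024 m or distance between knife1_eye and hook1 below 0.024 m or distance between knife1_eye and hook2 below 0.024 m or distance between knife1_eye and hook3 below 0.024 m) and (distance between knife2_eye and hook0 below 0.024 m or distance between knife2_eye and hook1 below 0.024 m or distance between knife2_eye and hook2 below 0.024 m or distance between knife2_eye and hook3 below 0.024 m) and (distance between knife3_eye and hook0 below 0.024 m or distance between knife3_eye and hook1 below 0.024 m or distance between knife3_eye and hook2 below 0.024 m or distance between knife3_eye and hook3 below 0.024 m)); the robot touches nothing.
It fails at once if the jar is moved more than 3 cm (distance of jar from where it was at the start of the episode above 0.03 m).
It fails at once if the tape is moved more than 3 cm (distance of tape from where it was at the start of the episode above 0.03 m).
It fails at once if the cup is moved more than 3 cm (distance of cup from where it was at the start of the episode above 0.03 m).
It fails at once if the pot is tipped by more than 0.7 rad (angle between pot_mid's own z axis and vertical above 0.7 rad).
Of knife0, knife1, knife2, knife3 only 3 to 4 are there at a start; the rules pass over those that are not, and their reading is None.
At some moment in a run one of lid, knife0, knife1, knife2, knife3 may be knocked a few centimetres aside while the robot is not near it.
It also fails if it takes over 210 s, if anything falls off the work surface, if the arm or the gripper's body presses on something with over 40 N, if the wrist force passes 120 N, or if a joint passes its speed limit or range.

## Working session

There is one attempt and no reset: what is moved stays moved. The work goes in short steps, Python scripts to look and compute and a tool call to move; the robot and the scene stay as the last step left them, time stands still between calls to the robot, and variables do not carry over. Pictures are saved under pics/ and viewed, at most 14 in all, crops included, and the job is handed in when it is done.

Besides the shell and the picture viewer there is one more tool, called after ">>>" in YAML: its name, and indented under it one key for each argument. move_arm: Moves the arm, as the interface text tells. Scaled input: -1 to 1 covers 25 mm each way for a shift and 30 degrees each way for a turn. Its arguments: {"type":"object","properties":{"targets":{"type":"array"},"claw":{"type":"number"},"newtons":{"type":"number"}},"required":["targets"]}

```bash
mkdir -p pics; ls
cat > h.py <<'E'
import numpy as np, cv2
from station import sensors, cams, order, manip
def snap(n,f):
    im=cams.snapshot(n); cv2.imwrite('pics/'+f+'.png',im[:,:,::-1]); return im
def ray(n,uv,m=None):
    m=m or cams.camera_model(n); K=np.array([[m['fx'],0,m['cx']],[0,m['fy'],m['cy']],[0,0,1]])
    E=np.array(m['extrinsics']); p=cv2.undistortPoints(np.array(uv,float).reshape(-1,1,2),K,np.array(m['distortion'],float)).reshape(-1,2)
    d=np.c_[p,np.ones(len(p))]@E[:3,:3]; o=-E[:3,:3].T@E[:3,3]
    return o,d
def onz(n,uv,z,m=None):
    o,d=ray(n,uv,m); z=np.broadcast_to(np.array(z,float),(len(d),)); return o+d*((z-o[2])/d[:,2])[:,None]
def proj(n,P,m=None):
    m=m or cams.camera_model(n); K=np.array([[m['fx'],0,m['cx']],[0,m['fy'],m['cy']],[0,0,1]])
    E=np.array(m['extrinsics']); return cv2.projectPoints(np.array(P,float).reshape(-1,3),cv2.Rodrigues(E[:3,:3])[0],E[:3,3],K,np.array(m['distortion'],float))[0].reshape(-1,2)
E
python3 - <<'E'
from h import *
np.set_printoptions(precision=4,suppress=True)
for n in ('top','side','wrist'):
    m=cams.camera_model(n); E=np.array(m['extrinsics']); print(n,m['fx'],m['cx'],m['cy'],m['distortion'],-E[:3,:3].T@E[:3,3]); print(E[:3,:3])
    snap(n,n+'0')
print(sensors.sense(), manip.grasp_offset)
E
```

```text
pics
top 506.77039042314163 321.6776614927798 203.09046200960464 [0.038 0.    0.    0.    0.   ] [0.2387 0.1003 1.7477]
[[ 0.001  -1.      0.0075]
 [-0.9843 -0.0023 -0.1767]
 [ 0.1767 -0.0072 -0.9842]]
side 502.0704331346056 314.2993721523687 197.58269492004032 [-0.1154  0.      0.      0.      0.    ] [-0.0783  1.2116  1.5576]
[[-0.8714 -0.4905  0.0099]
 [-0.3671  0.6385 -0.6765]
 [ 0.3255 -0.5931 -0.7364]]
wrist 290.8258199689437 323.2136622686753 202.8640875133695 [0.0154 0.     0.     0.     0.    ] [0.1966 0.5976 0.3737]
[[ 0.4161  0.9093 -0.0024]
 [ 0.8749 -0.3996  0.2736]
 [ 0.2478 -0.116  -0.9619]]
{'t': 0.15, 'q': array([ 0.9635,  0.5283,  1.4336, -0.    ,  1.1814, -0.1785]), 'qd': array([-0.0014, -0.0028, -0.0027, -0.0009, -0.    ,  0.0004]), 'tau': array([  0.0008, -44.2746, -17.8275,  -0.0002,   0.0056,  -0.    ]), 'tcp_pos': array([0.2595, 0.568 , 0.2305]), 'tool_rot': array([ 0.2128,  0.9771, -0.0008, -0.0003]), 'force': array([ 0.3248, -0.1267, -0.2266]), 'ft_torque': array([ 0.0289,  0.0086, -0.0261]), 'gripper_force': 0.0, 'finger_gap': 0.9966357910269722} 0.0187
```

View pics/top0.png

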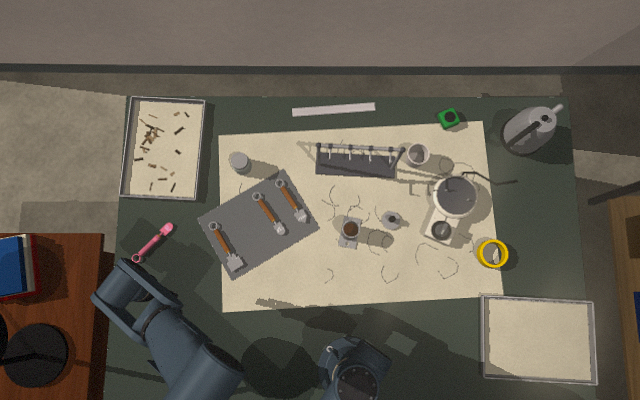

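View pics/side0.png

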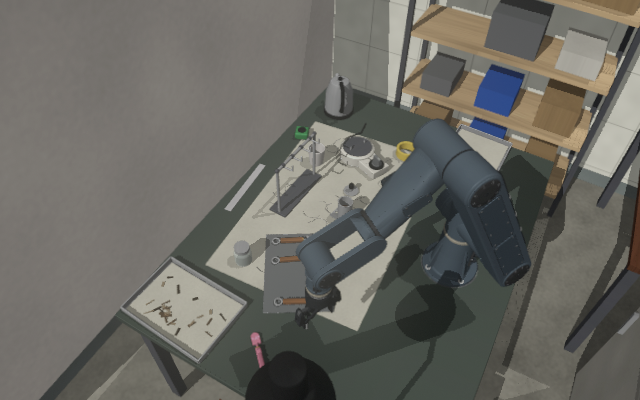

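Top view: the pot is at (350,231), the lid (392,219), the warmer (456,196), the switch (442,231) and the rail (358,158). Three knives lie on the mat, at (225,246), (269,213) and (291,200). The one possible mix-up is the pink knife at (152,243), which is off the mat and to be left alone. Next, one close crop to check this.

Run:
```python
from h import *
im=cv2.imread('pics/top0.png')[130:320,190:510]
cv2.imwrite('pics/top0c.png',cv2.resize(im,None,fx=2.5,fy=2.5,interpolation=cv2.INTER_CUBIC))
```

```text
(no output)
```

View pics/top0c.png

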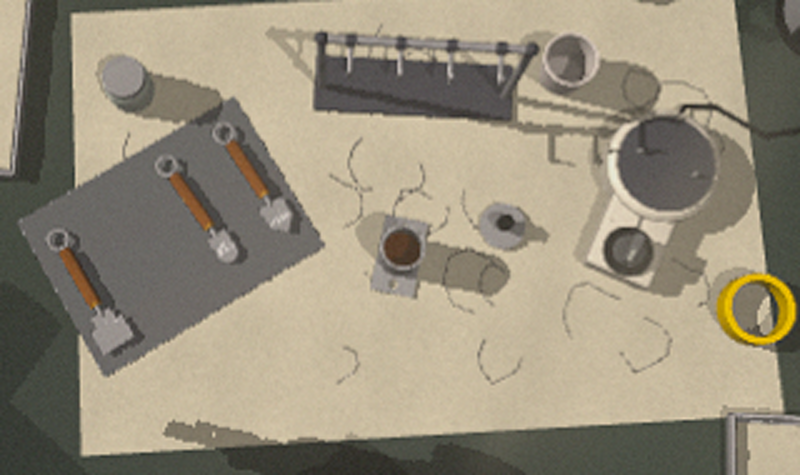

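Confirmed: the scraper knife1, round-ended knife2 and pointed knife3 are on the mat, knife0 is absent, and the only look-alike is the pink knife off the mat. The lid stands plug-down at crop (506,224), and the plate pins show at about (640,150) and (697,175). Now rough positions.

Run:
```python
from h import *
np.set_printoptions(precision=4,suppress=True)
c=lambda x,y:(190+x/2.5,130+y/2.5)
L=[('k1eye',59,239,.012),('k1neck',97,306,.012),('k2eye',167,167,.012),('k2neck',214,231,.012),('k3eye',224,132,.012),('k3neck',266,196,.012),
('potmouth',402,247,.1),('footA',412,218,.006),('footB',392,283,.006),('knobtop',506,222,.049),('plate',666,166,.06),('pinA',643,150,.076),('pinB',697,175,.076),('sw',628,250,.09),
('h0',349,70,.262),('h1',400,72,.262),('h2',450,77,.262),('h3',501,79,.262),('barL',320,38,.24),('barR',531,48,.24),('jar',126,78,.085),('cup',570,58,.085),('tape',757,310,.04)]
P=onz('top',[c(a,b) for _,a,b,_ in L],[l[3] for l in L])
for l,p in zip(L,P): print(l[0],p, round(np.hypot(p[0],p[1]),3))
for a,b in ((0,1),(2,3),(4,5),(7,8),(11,12),(14,17)):
    d=P[a]-P[b]; print(L[a][0],np.degrees(np.arctan2(d[1],d[0])),np.linalg.norm(d))
```

```text
k1eye [0.4708 0.4594 0.012 ] 0.658
k1neck [0.3788 0.4042 0.012 ] 0.554
k2eye [0.5721 0.3135 0.012 ] 0.652
k2neck [0.4822 0.2466 0.012 ] 0.542
k3eye [0.6222 0.235  0.012 ] 0.665
k3neck [0.5314 0.1753 0.012 ] 0.56
potmouth [ 0.4492 -0.0072  0.1   ] 0.449
footA [ 0.5019 -0.0276  0.006 ] 0.503
footB [0.4113 0.0009 0.006 ] 0.411
knobtop [ 0.4902 -0.1518  0.049 ] 0.513
plate [ 0.5658 -0.3687  0.06  ] 0.675
pinA [ 0.5846 -0.3344  0.076 ] 0.673
pinB [ 0.5505 -0.4051  0.076 ] 0.684
sw [ 0.4473 -0.3053  0.09  ] 0.542
h0 [0.6442 0.0656 0.262 ] 0.647
h1 [0.6418 0.0039 0.262 ] 0.642
h2 [ 0.6357 -0.0566  0.262 ] 0.638
h3 [ 0.6334 -0.1182  0.262 ] 0.644
barL [0.6908 0.1008 0.24  ] 0.698
barR [ 0.6787 -0.1593  0.24  ] 0.697
jar [0.6802 0.3626 0.085 ] 0.771
cup [ 0.71   -0.2385  0.085 ] 0.749
tape [ 0.3731 -0.4867  0.04  ] 0.613
k1eye 30.97838613177655 0.10732773683242189
k2eye 36.68152943608674 0.11201462601261918
k3eye 33.32321796222349 0.10863823685652257
footA -17.487283356265312 0.09494450277360968
pinA 64.27799517256713 0.07850489354833344
h0 86.64774009633946 0.18412929429484304
```

>>> move_arm:
  targets:
    - {"dx": 0.32,"dy": -0.96,"dz": 0.03}
    - {"dx": 0.32,"dy": -0.96,"dz": 0.03}
    - {"dx": 0.32,"dy": -0.96,"dz": 0.03}
    - {"dx": 0.32,"dy": -0.96,"dz": 0.03}
    - {"dx": 0.32,"dy": -0.96,"dz": 0.03}
    - {"dx": 0.32,"dy": -0.96,"dz": 0.03}
    - {"dx": 0.32,"dy": -0.96,"dz": 0.03}
    - {"dx": 0.32,"dy": -0.96,"dz": 0.03}
    - {"dx": 0.32,"dy": -0.96,"dz": 0.03}
    - {"dx": 0.32,"dy": -0.96,"dz": 0.03}
  claw: 100

```text
schema error: expected keys dx, dy, dz, rx, ry, rz
```

>>> move_arm:
  targets:
    - {"dx": 0.32,"dy": -0.96,"dz": 0.03}
    - {"dx": 0.32,"dy": -0.96,"dz": 0.03}
    - {"dx": 0.32,"dy": -0.96,"dz": 0.03}
    - {"dx": 0.32,"dy": -0.96,"dz": 0.03}
    - {"dx": 0.32,"dy": -0.96,"dz": 0.03}
    - {"dx": 0.32,"dy": -0.96,"dz": 0.03}
    - {"dx": 0.32,"dy": -0.96,"dz": 0.03}
    - {"dx": 0.32,"dy": -0.96,"dz": 0.03}
    - {"dx": 0.32,"dy": -0.96,"dz": 0.03}
    - {"dx": 0.32,"dy": -0.96,"dz": 0.03}

```text
schema error: expected keys dx, dy, dz, rx, ry, rz
```

>>> move_arm:
  targets:
    - {"dx": 0.32,"dy": -0.96,"dz": 0.03}
    - {"dx": 0.32,"dy": -0.96,"dz": 0.03}
    - {"dx": 0.32,"dy": -0.96,"dz": 0.03}
    - {"dx": 0.32,"dy": -0.96,"dz": 0.03}
    - {}
    - {}
    - {}
    - {}
    - {}
    - {}

```text
schema error: expected keys dx, dy, dz, rx, ry, rz
```

Run:
```python
from h import *
s=sensors.sense(); print(s['t'],s['tcp_pos'],s['tool_rot'],s['q'],s['force'])
import pickle; pickle.dump(cams.camera_model('wrist'),open('pics/w1.pkl','wb'))
im=snap('wrist','w1')
im=snap('top','top1')
```

```text
0.15 [0.2595143  0.56796458 0.2305422 ] [ 2.12776419e-01  9.77100548e-01 -7.82142005e-04 -3.20410990e-04] [ 9.63498525e-01  5.28268745e-01  1.43362780e+00 -7.45052848e-06
  1.18138655e+00 -1.78463670e-01] [ 0.32478974 -0.12667467 -0.22655384]
```

View pics/w1.png

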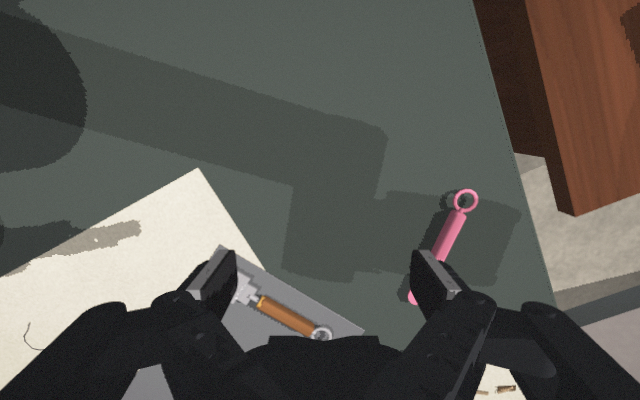

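The wrist view shows the pink look-alike at (450,230) and knife1 at (285,310). The moves were refused because every row needs all six keys, so I'll resend them.

>>> move_arm:
  targets:
    - {"dx": 0.32,"dy": -0.96,"dz": 0.03,"rx": 0,"ry": 0,"rz": 0}
    - {"dx": 0.32,"dy": -0.96,"dz": 0.03,"rx": 0,"ry": 0,"rz": 0}
    - {"dx": 0.32,"dy": -0.96,"dz": 0.03,"rx": 0,"ry": 0,"rz": 0}
    - {"dx": 0.32,"dy": -0.96,"dz": 0.03,"rx": 0,"ry": 0,"rz": 0}
    - {"dx": 0.32,"dy": -0.96,"dz": 0.03,"rx": 0,"ry": 0,"rz": 0}
    - {"dx": 0.32,"dy": -0.96,"dz": 0.03,"rx": 0,"ry": 0,"rz": 0}
    - {"dx": 0.32,"dy": -0.96,"dz": 0.03,"rx": 0,"ry": 0,"rz": 0}
    - {"dx": 0.32,"dy": -0.96,"dz": 0.03,"rx": 0,"ry": 0,"rz": 0}
    - {"dx": 0.32,"dy": -0.96,"dz": 0.03,"rx": 0,"ry": 0,"rz": 0}
    - {"dx": 0.32,"dy": -0.96,"dz": 0.03,"rx": 0,"ry": 0,"rz": 0}
  claw: 100

```text
t: 1.5
tcp_pos: [0.34, 0.3276, 0.2389]
tool_rot: [0.213, 0.977, 0.0, 0.0]
force: [-0.0, -0.2, 1.4]
finger_gap: 0.997
gripper_force: 0.0
```

>>> move_arm:
  targets:
    - {"dx": 0.32,"dy": -0.96,"dz": 0.03,"rx": 0,"ry": 0,"rz": 0}
    - {"dx": 0.32,"dy": -0.96,"dz": 0.03,"rx": 0,"ry": 0,"rz": 0}
    - {"dx": 0.32,"dy": -0.96,"dz": 0.03,"rx": 0,"ry": 0,"rz": 0}
    - {"dx": 0.32,"dy": -0.96,"dz": 0.03,"rx": 0,"ry": 0,"rz": 0}
    - {"dx": 0.32,"dy": -0.96,"dz": 0.03,"rx": 0,"ry": 0,"rz": 0}
    - {"dx": 0.32,"dy": -0.96,"dz": 0.03,"rx": 0,"ry": 0,"rz": 0}
    - {"dx": 0.32,"dy": -0.96,"dz": 0.03,"rx": 0,"ry": 0,"rz": 0}
    - {"dx": 0.32,"dy": -0.96,"dz": 0.03,"rx": 0,"ry": 0,"rz": 0}
    - {"dx": 0.32,"dy": -0.96,"dz": 0.03,"rx": 0,"ry": 0,"rz": 0}
    - {"dx": 0.32,"dy": -0.96,"dz": 0.03,"rx": 0,"ry": 0,"rz": 0}

```text
t: 2.75
tcp_pos: [0.4201, 0.0876, 0.2465]
tool_rot: [0.213, 0.977, 0.0, 0.0]
force: [-0.0, 0.3, -0.5]
finger_gap: 1.0
gripper_force: 0.0
```

>>> move_arm:
  targets:
    - {"dx": 0.32,"dy": -0.96,"dz": 0.03,"rx": 0,"ry": 0,"rz": 0}
    - {"dx": 0.32,"dy": -0.96,"dz": 0.03,"rx": 0,"ry": 0,"rz": 0}
    - {"dx": 0.32,"dy": -0.96,"dz": 0.03,"rx": 0,"ry": 0,"rz": 0}
    - {"dx": 0.3,"dy": -0.96,"dz": 0.03,"rx": 0,"ry": 0,"rz": 0}
    - {"dx": 0,"dy": 0,"dz": 0,"rx": 0,"ry": 0,"rz": 0}
    - {"dx": 0,"dy": 0,"dz": 0,"rx": 0,"ry": 0,"rz": 0}
    - {"dx": 0,"dy": 0,"dz": 0,"rx": 0,"ry": 0,"rz": 0}
    - {"dx": 0,"dy": 0,"dz": 0,"rx": 0,"ry": 0,"rz": 0}
    - {"dx": 0,"dy": 0,"dz": 0,"rx": 0,"ry": 0,"rz": 0}
    - {"dx": 0,"dy": 0,"dz": 0,"rx": 0,"ry": 0,"rz": 0}

```text
t: 4.0
tcp_pos: [0.4513, -0.0074, 0.2493]
tool_rot: [0.213, 0.977, -0.0, 0.0]
force: [0.0, 0.1, 0.6]
finger_gap: 0.996
gripper_force: 0.0
```

Run:
```python
from h import *
s=sensors.sense(); print(s['t'],s['tcp_pos'],s['tool_rot'],s['q'],s['force'])
import pickle; pickle.dump(cams.camera_model('wrist'),open('pics/w2.pkl','wb'))
im=snap('wrist','w2')
```

```text
4.0 [ 0.4512901  -0.0073964   0.24933439] [ 2.12572059e-01  9.77145393e-01 -3.93888048e-06  2.10722436e-05] [-2.64861594e-01  2.68185814e-01  1.82792254e+00 -6.62747289e-06
  1.04544181e+00 -1.40724174e+00] [0.04616645 0.05429551 0.59107461]
```

View pics/w2.png

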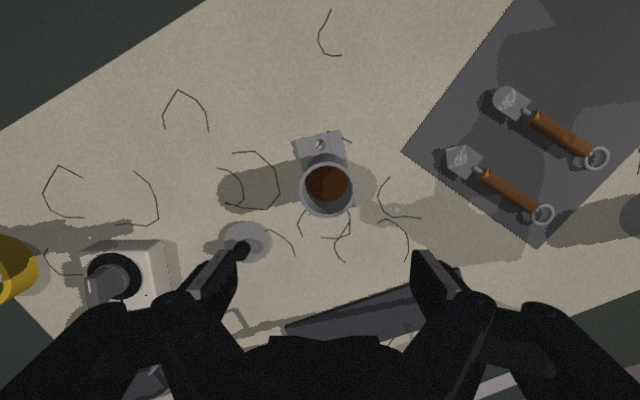

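Run:
```python
from h import *
import pickle
np.set_printoptions(precision=4,suppress=True)
m=pickle.load(open('pics/w2.pkl','rb'))
im=cv2.imread('pics/w2.png')
L=[('mouth',326.5,188.5,.1),('hole',320.5,145,.006),('footc1',292,139,.006),('footc2',341,130,.006),('k2eye',597,158,.012),('k2neck',530,114,.012),('k3eye',543,213,.012),('k3neck',478,174,.012),('knobtop',243,249,.049),('lid',247,240,.011)]
P=onz('w',[(a,b) for _,a,b,_ in L],[l[3] for l in L],m)
for l,p in zip(L,P): print(l[0],p)
for i,j in ((1,0),(4,5),(6,7)):
    d=P[i]-P[j]; print(np.degrees(np.arctan2(d[1],d[0])),np.linalg.norm(d[:2]))
c=im[110:280,200:370]; cv2.imwrite('pics/w2c.png',cv2.resize(c,None,fx=3.5,fy=3.5,interpolation=cv2.INTER_CUBIC))
```

```text
mouth [ 0.4514 -0.0032  0.1   ]
hole [0.4153 0.0056 0.006 ]
footc1 [ 0.3929 -0.0249  0.006 ]
footc2 [0.409  0.0375 0.006 ]
k2eye [0.5785 0.322  0.012 ]
k2neck [0.4891 0.2579 0.012 ]
k3eye [0.6242 0.2431 0.012 ]
k3neck [0.5355 0.1787 0.012 ]
knobtop [ 0.4904 -0.1381  0.049 ]
lid [ 0.4919 -0.144   0.011 ]
166.27374935374877 0.03713268466071932
35.64127741133753 0.11000903473693865
35.9902537221808 0.10958675596639747
```

View pics/w2c.png

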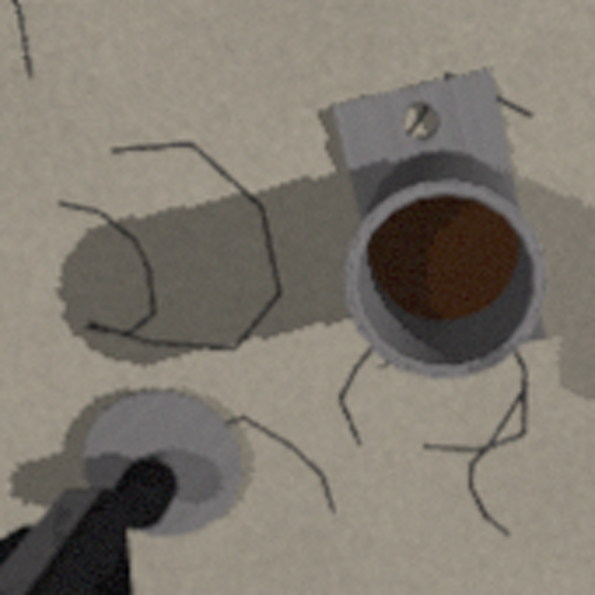

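Run:
```python
from h import *
import pickle
np.set_printoptions(precision=4,suppress=True)
m=pickle.load(open('pics/w2.pkl','rb'))
c=lambda x,y:(200+x/3.5,110+y/3.5)
L=[('mouth',445,279,.1),('hole',421,121,.006),('c1',333,103,.006),('c2',490,68,.006),('c3',551,335,.006),('knobtop',150,486,.049),('lid',165,463,.011),('lidtopedgeL',82,463,.011),('lidR',252,463,.011)]
P=dict(zip([l[0] for l in L],onz('w',[c(a,b) for _,a,b,_ in L],[l[3] for l in L],m)))
for k in P: print(k,P[k])
for a,b in (('c1','c2'),('c2','c3'),('c1','c3'),('hole','mouth'),('lidtopedgeL','lidR')):
    d=P[a]-P[b]; print(a,b,np.degrees(np.arctan2(d[1],d[0])),np.linalg.norm(d[:2]))
print('foot centre',(P['c1']+P['c3'])/2)
```

```text
mouth [ 0.4528 -0.0032  0.1   ]
hole [0.4147 0.0056 0.006 ]
c1 [ 0.3951 -0.0214  0.006 ]
c2 [0.4078 0.0367 0.006 ]
c3 [0.5117 0.0175 0.006 ]
knobtop [ 0.4901 -0.1382  0.049 ]
lid [ 0.495  -0.1455  0.011 ]
lidtopedgeL [ 0.4811 -0.176   0.011 ]
lidR [ 0.5097 -0.1135  0.011 ]
c1 c2 -102.33493030978372 0.05947060975616938
c2 c3 169.55984190371558 0.10564970730354789
c1 c3 -161.52757256824003 0.12293941435894215
hole mouth 167.12950713153722 0.03911822407045258
lidtopedgeL lidR -114.62090153220396 0.06869176732029703
foot centre [ 0.4534 -0.002   0.006 ]
```

The crop shows the rim centre at (445,279), a foot hole at (421,121) and the foot corners. They agree on a pot axis of (0.453, -0.003) with its y axis at about 168°. Grasping now.

>>> move_arm:
  targets:
    - {"dx": 0.08,"dy": 0.16,"dz": -0.5,"rx": 0,"ry": 0,"rz": 0}
    - {"dx": 0,"dy": 0,"dz": -0.9,"rx": 0,"ry": 0,"rz": 0}
    - {"dx": 0,"dy": 0,"dz": -0.9,"rx": 0,"ry": 0,"rz": 0}
    - {"dx": 0,"dy": 0,"dz": -0.9,"rx": 0,"ry": 0,"rz": 0}
    - {"dx": 0,"dy": 0,"dz": -0.9,"rx": 0,"ry": 0,"rz": 0}
    - {"dx": 0,"dy": 0,"dz": -0.9,"rx": 0,"ry": 0,"rz": 0}
    - {"dx": 0,"dy": 0,"dz": -0.9,"rx": 0,"ry": 0,"rz": 0}
    - {"dx": 0,"dy": 0,"dz": -0.9,"rx": 0,"ry": 0,"rz": 0}
    - {"dx": 0,"dy": 0,"dz": -0.9,"rx": 0,"ry": 0,"rz": 0}
    - {"dx": 0,"dy": 0,"dz": -0.18,"rx": 0,"ry": 0,"rz": 0}

```text
t: 5.3
tcp_pos: [0.4522, -0.0032, 0.0506]
tool_rot: [0.213, 0.977, 0.0, -0.002]
force: [-0.2, 0.3, 0.3]
finger_gap: 1.0
gripper_force: 0.0
```

>>> move_arm:
  targets:
    - {"dx": 0,"dy": 0,"dz": 0,"rx": 0,"ry": 0,"rz": 0}
    - {"dx": 0,"dy": 0,"dz": 0,"rx": 0,"ry": 0,"rz": 0}
    - {"dx": 0,"dy": 0,"dz": 0,"rx": 0,"ry": 0,"rz": 0}
    - {"dx": 0,"dy": 0,"dz": 0,"rx": 0,"ry": 0,"rz": 0}
    - {"dx": 0,"dy": 0,"dz": 0,"rx": 0,"ry": 0,"rz": 0}
    - {"dx": 0,"dy": 0,"dz": 0,"rx": 0,"ry": 0,"rz": 0}
    - {"dx": 0,"dy": 0,"dz": 0,"rx": 0,"ry": 0,"rz": 0}
    - {"dx": 0,"dy": 0,"dz": 0,"rx": 0,"ry": 0,"rz": 0}
    - {"dx": 0,"dy": 0,"dz": 0,"rx": 0,"ry": 0,"rz": 0}
    - {"dx": 0,"dy": 0,"dz": 0,"rx": 0,"ry": 0,"rz": 0}
  claw: 40
  newtons: 40

```text
t: 6.55
tcp_pos: [0.4536, -0.0037, 0.0529]
tool_rot: [0.213, 0.977, -0.0, 0.001]
force: [-0.4, -0.3, 5.7]
finger_gap: 0.676
gripper_force: 43.7
```

>>> move_arm:
  targets:
    - {"dx": 0,"dy": 0,"dz": 0.6,"rx": 0,"ry": 0,"rz": 0}
    - {"dx": 0,"dy": 0,"dz": 1,"rx": 0,"ry": 0,"rz": 0}
    - {"dx": 0,"dy": 0,"dz": 1,"rx": 0,"ry": 0,"rz": 0}
    - {"dx": 0,"dy": -0.5,"dz": 1,"rx": 0,"ry": 0,"rz": -0.3}
    - {"dx": 0,"dy": -1,"dz": 1,"rx": 0,"ry": 0,"rz": -0.3}
    - {"dx": 0,"dy": -1,"dz": 1,"rx": 0,"ry": 0,"rz": -0.3}
    - {"dx": 0,"dy": -1,"dz": 0.3,"rx": 0,"ry": 0,"rz": -0.3}
    - {"dx": 0,"dy": -1,"dz": 0,"rx": 0,"ry": 0,"rz": -0.3}
    - {"dx": 0,"dy": -1,"dz": 0,"rx": 0,"ry": 0,"rz": -0.3}
    - {"dx": 0,"dy": -1,"dz": 0,"rx": 0,"ry": 0,"rz": -0.3}

```text
t: 7.8
tcp_pos: [0.4527, -0.1664, 0.1993]
tool_rot: [0.694, 0.72, 0.0, -0.001]
force: [-0.0, -0.8, -2.4]
finger_gap: 0.68
gripper_force: 44.0
```

>>> move_arm:
  targets:
    - {"dx": 0.1,"dy": -1,"dz": 0,"rx": 0,"ry": 0,"rz": -0.3}
    - {"dx": 0.1,"dy": -1,"dz": 0,"rx": 0,"ry": 0,"rz": -0.3}
    - {"dx": 0.1,"dy": -1,"dz": 0,"rx": 0,"ry": 0,"rz": -0.3}
    - {"dx": 0.1,"dy": -1,"dz": 0,"rx": 0,"ry": 0,"rz": -0.3}
    - {"dx": 0.1,"dy": -1,"dz": 0,"rx": 0,"ry": 0,"rz": -0.16}
    - {"dx": 0.1,"dy": -1,"dz": 0,"rx": 0,"ry": 0,"rz": 0}
    - {"dx": 0.1,"dy": -1,"dz": 0,"rx": 0,"ry": 0,"rz": 0}
    - {"dx": 0.1,"dy": -1,"dz": 0,"rx": 0,"ry": 0,"rz": 0}
    - {"dx": 0.1,"dy": -0.6,"dz": 0,"rx": 0,"ry": 0,"rz": 0}
    - {"dx": 0,"dy": 0,"dz": 0,"rx": 0,"ry": 0,"rz": 0}

```text
t: 9.05
tcp_pos: [0.4757, -0.3815, 0.1992]
tool_rot: [0.9, 0.435, 0.0, -0.0]
force: [-2.2, 0.3, -2.8]
finger_gap: 0.675
gripper_force: 44.0
```

Run:
```python
from h import *
s=sensors.sense(); print(s['t'],s['tcp_pos'],s['tool_rot'],s['finger_gap'],s['force'])
import pickle; pickle.dump(cams.camera_model('wrist'),open('pics/w3.pkl','wb'))
im=snap('wrist','w3')
cv2.imwrite('pics/w3b.png',cv2.resize(im[:,:,::-1],None,fx=1.25,fy=1.25,interpolation=cv2.INTER_CUBIC))
```

```text
9.05 [ 0.47569646 -0.38153629  0.19918039] [ 9.00431994e-01  4.34996609e-01  5.44557556e-06 -4.17212469e-04] 0.6752599523822249 [-2.24299209  0.26007789 -2.79005834]
```

View pics/w3b.png

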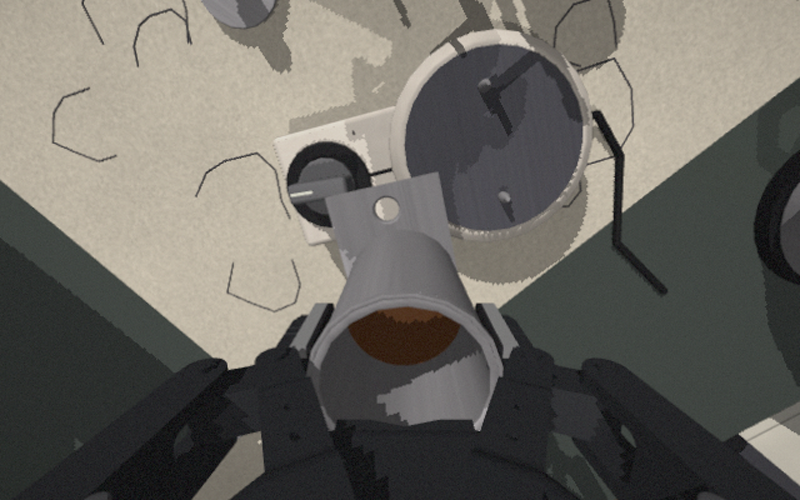

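Pin tips are at (484,83) and (504,196), and the held pot's foot hole is at (386,208) with corners at (328,202) and (440,173), all in the enlarged view. The switch bar is at about (318,190).

Run:
```python
from h import *
import pickle
np.set_printoptions(precision=4,suppress=True)
m=pickle.load(open('pics/w3.pkl','rb'))
im=cv2.imread('pics/w3.png')
k=1/1.25; zf=.1992-.0529+.006
L=[('pinA',484,83,.076),('pinB',504,196,.076),('plateL',404,140,.06),('plateR',585,137,.06),('plateT',494,43,.06),('plateBt',480,232,.06),('hole',386,208.5,zf),('c1',328,203,zf),('c2',440,173,zf)]
P=dict(zip([l[0] for l in L],onz('w',[(a*k,b*k) for _,a,b,_ in L],[l[3] for l in L],m)))
for q in P: print(q,P[q])
for a,b in (('pinA','pinB'),('c1','c2'),('plateL','plateR')):
    d=P[a]-P[b]; print(a,b,np.degrees(np.arctan2(d[1],d[0])),np.linalg.norm(d[:2]))
print('pin mid',(P['pinA']+P['pinB'])/2)
t=np.array([.4757,-.3815]); print('hole-tcp',P['hole'][:2]-t,np.degrees(np.arctan2(*(P['hole'][:2]-t)[::-1])), 'endmid-tcp',(P['c1']+P['c2'])[:2]/2-t)
c=im[10:190,210:480]; cv2.imwrite('pics/w3c.png',cv2.resize(c,None,fx=2.9,fy=2.9,interpolation=cv2.INTER_CUBIC))
```

```text
pinA [ 0.5876 -0.3263  0.076 ]
pinB [ 0.5558 -0.3971  0.076 ]
plateL [ 0.5233 -0.321   0.06  ]
plateR [ 0.6288 -0.4025  0.06  ]
plateT [ 0.6115 -0.3099  0.06  ]
plateBt [ 0.5272 -0.4131  0.06  ]
hole [ 0.4931 -0.3439  0.1523]
c1 [ 0.4712 -0.3228  0.1523]
c2 [ 0.5262 -0.3469  0.1523]
pinA pinB 65.87543417061488 0.07762715127821333
c1 c2 156.3300563030079 0.06009722270358008
plateL plateR 142.324476422689 0.1333551684942845
pin mid [ 0.5717 -0.3617  0.076 ]
hole-tcp [0.0174 0.0376] 65.21614701686241 endmid-tcp [0.023  0.0466]
```

View pics/w3c.png

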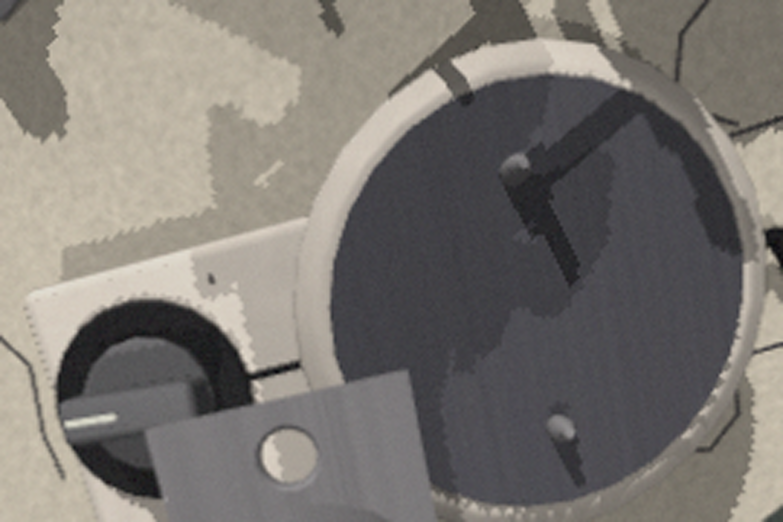

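>>> move_arm:
  targets:
    - {"dx": 0.5,"dy": 0.1,"dz": 0,"rx": 0,"ry": 0,"rz": 0.03}
    - {"dx": 0.8,"dy": 0.15,"dz": 0,"rx": 0,"ry": 0,"rz": 0}
    - {"dx": 0.8,"dy": 0.15,"dz": 0,"rx": 0,"ry": 0,"rz": 0}
    - {"dx": 0.8,"dy": 0.15,"dz": 0,"rx": 0,"ry": 0,"rz": 0}
    - {"dx": 0.6,"dy": 0.15,"dz": -0.2,"rx": 0,"ry": 0,"rz": 0}
    - {"dx": 0.38,"dy": 0.08,"dz": -0.7,"rx": 0,"ry": 0,"rz": 0}
    - {"dx": 0,"dy": 0,"dz": -0.8,"rx": 0,"ry": 0,"rz": 0}
    - {"dx": 0,"dy": 0,"dz": -0.7,"rx": 0,"ry": 0,"rz": 0}
    - {"dx": 0,"dy": 0,"dz": -0.2,"rx": 0,"ry": 0,"rz": 0}
    - {"dx": 0,"dy": 0,"dz": 0,"rx": 0,"ry": 0,"rz": 0}

```text
t: 10.35
tcp_pos: [0.5726, -0.3616, 0.1342]
tool_rot: [0.897, 0.442, -0.0, -0.0]
force: [-0.3, -1.0, -2.9]
finger_gap: 0.673
gripper_force: 44.0
```

Run:
```python
from h import *
s=sensors.sense(); print(s['t'],s['tcp_pos'],s['tool_rot'],s['finger_gap'],s['force'])
import pickle; pickle.dump(cams.camera_model('wrist'),open('pics/w4.pkl','wb'))
im=snap('wrist','w4')
zf=s['tcp_pos'][2]-.0529+.006
q=proj('w',[[.5891,-.3257,.076],[.5891,-.3257,zf],[s['tcp_pos'][0]+.0163,s['tcp_pos'][1]+.0365,zf]],cams.camera_model('wrist')); print(q)
c=im[60:260,220:420,::-1]; cv2.imwrite('pics/w4c.png',cv2.resize(c,None,fx=3,fy=3,interpolation=cv2.INTER_CUBIC))
```

```text
10.35 [ 0.57255708 -0.36160324  0.13422526] [ 8.96828220e-01  4.42378688e-01 -1.90124013e-04 -4.52243971e-04] 0.6733549292879558 [-0.31162809 -0.99921384 -2.88777963]
[[310.2993792  166.53261711]
 [309.5950633  169.16105435]
 [308.74642556 168.67113539]]
```

View pics/w4c.png

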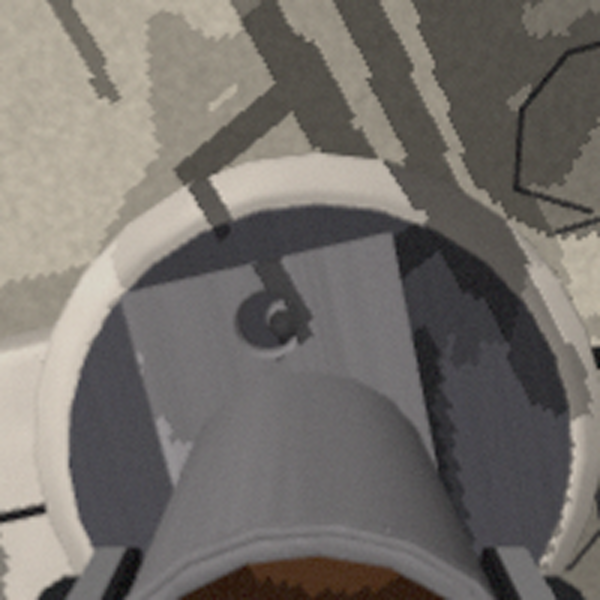

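The foot hole is at crop (267,322) and pin A shows inside it at (283,321), about 3 mm to the right, so I'll work out the correction.

Run:
```python
from h import *
import pickle
np.set_printoptions(precision=4,suppress=True)
m=pickle.load(open('pics/w4.pkl','rb'))
zf=.1342-.0529+.006
c=lambda x,y:(220+x/3,60+y/3)
L=[('hole',267,322,zf-.001),('c1',123,295,zf),('c2',392,233,zf),('pin',283,321,.076),('pinlow',283,321,.072),('e1',165,465,zf),('e2',436,455,zf)]
P=dict(zip([l[0] for l in L],onz('w',[c(a,b) for _,a,b,_ in L],[l[3] for l in L],m)))
for q in P: print(q,P[q][:2])
for a,b in (('c1','c2'),('c1','e1'),('c2','e2')):
    d=P[a]-P[b]; print(a,b,np.degrees(np.arctan2(d[1],d[0])),np.linalg.norm(d[:2]))
t=np.array([.5726,-.3616]); print(P['hole'][:2]-t,(P['c1']+P['c2'])[:2]/2-t)
print('pin-hole',(P['pin']-P['hole'])[:2],(P['pinlow']-P['hole'])[:2])
```

```text
hole [ 0.589  -0.3241]
c1 [ 0.568  -0.3004]
c2 [ 0.6221 -0.3253]
pin [ 0.5908 -0.3272]
pinlow [ 0.5903 -0.3276]
e1 [ 0.5502 -0.3357]
e2 [ 0.6009 -0.3715]
c1 c2 155.26344569236366 0.059492502230214746
c1 e1 63.19526677753965 0.03949116796833908
c2 e2 65.38311586718858 0.05083556675002447
[0.0164 0.0375] [0.0225 0.0487]
pin-hole [ 0.0017 -0.003 ] [ 0.0012 -0.0035]
```

>>> move_arm:
  targets:
    - {"dx": 0.05,"dy": -0.1,"dz": 0,"rx": 0,"ry": 0,"rz": 0}
    - {"dx": 0,"dy": 0,"dz": 0,"rx": 0,"ry": 0,"rz": 0}
    - {"dx": 0,"dy": 0,"dz": -0.1,"rx": 0,"ry": 0,"rz": 0}
    - {"dx": 0,"dy": 0,"dz": -0.1,"rx": 0,"ry": 0,"rz": 0}
    - {"dx": 0,"dy": 0,"dz": -0.1,"rx": 0,"ry": 0,"rz": 0}
    - {"dx": 0,"dy": 0,"dz": -0.1,"rx": 0,"ry": 0,"rz": 0}
    - {"dx": 0,"dy": 0,"dz": -0.05,"rx": 0,"ry": 0,"rz": 0}
    - {"dx": 0,"dy": 0,"dz": 0,"rx": 0,"ry": 0,"rz": 0}
    - {"dx": 0,"dy": 0,"dz": 0,"rx": 0,"ry": 0,"rz": 0}
    - {"dx": 0,"dy": 0,"dz": 0,"rx": 0,"ry": 0,"rz": 0}

```text
t: 11.65
tcp_pos: [0.5741, -0.3642, 0.1237]
tool_rot: [0.897, 0.443, 0.0, 0.0]
force: [-0.9, -0.5, -2.7]
finger_gap: 0.68
gripper_force: 44.0
```

>>> move_arm:
  targets:
    - {"dx": 0,"dy": 0,"dz": -0.1,"rx": 0,"ry": 0,"rz": 0}
    - {"dx": 0,"dy": 0,"dz": -0.1,"rx": 0,"ry": 0,"rz": 0}
    - {"dx": 0,"dy": 0,"dz": -0.1,"rx": 0,"ry": 0,"rz": 0}
    - {"dx": 0,"dy": 0,"dz": -0.08,"rx": 0,"ry": 0,"rz": 0}
    - {"dx": 0,"dy": 0,"dz": -0.05,"rx": 0,"ry": 0,"rz": 0}
    - {"dx": 0,"dy": 0,"dz": 0,"rx": 0,"ry": 0,"rz": 0}
    - {"dx": 0,"dy": 0,"dz": 0,"rx": 0,"ry": 0,"rz": 0}
    - {"dx": 0,"dy": 0,"dz": 0,"rx": 0,"ry": 0,"rz": 0}
    - {"dx": 0,"dy": 0,"dz": 0,"rx": 0,"ry": 0,"rz": 0}
    - {"dx": 0,"dy": 0,"dz": 0,"rx": 0,"ry": 0,"rz": 0}

```text
t: 12.9
tcp_pos: [0.5741, -0.364, 0.113]
tool_rot: [0.897, 0.443, 0.0, -0.0]
force: [-1.4, 2.5, 1.2]
finger_gap: 0.675
gripper_force: 44.2
```

>>> move_arm:
  targets:
    - {"dx": 0,"dy": 0,"dz": 0,"rx": 0,"ry": 0,"rz": 0}
    - {"dx": 0,"dy": 0,"dz": 0,"rx": 0,"ry": 0,"rz": 0}
    - {"dx": 0,"dy": 0,"dz": 0,"rx": 0,"ry": 0,"rz": 0}
    - {"dx": 0,"dy": 0,"dz": 0,"rx": 0,"ry": 0,"rz": 0}
    - {"dx": 0,"dy": 0,"dz": 0.3,"rx": 0,"ry": 0,"rz": 0}
    - {"dx": 0,"dy": 0,"dz": 0.8,"rx": 0,"ry": 0,"rz": 0}
    - {"dx": 0,"dy": 0,"dz": 1,"rx": 0,"ry": 0,"rz": 0}
    - {"dx": 0,"dy": 0,"dz": 1,"rx": 0,"ry": 0,"rz": 0}
    - {"dx": 0,"dy": 0,"dz": 1,"rx": 0,"ry": 0,"rz": 0}
    - {"dx": 0,"dy": 0,"dz": 1,"rx": 0,"ry": 0,"rz": 0}
  claw: 100

```text
t: 14.15
tcp_pos: [0.5744, -0.3643, 0.2431]
tool_rot: [0.897, 0.443, 0.0, 0.001]
force: [0.9, -0.5, -0.3]
finger_gap: 1.006
gripper_force: 0.0
```

>>> move_arm:
  targets:
    - {"dx": -0.35,"dy": 0.97,"dz": 0,"rx": 0,"ry": 0,"rz": 0}
    - {"dx": -0.35,"dy": 0.97,"dz": 0,"rx": 0,"ry": 0,"rz": 0}
    - {"dx": -0.35,"dy": 0.97,"dz": 0,"rx": 0,"ry": 0,"rz": 0}
    - {"dx": -0.35,"dy": 0.97,"dz": 0,"rx": 0,"ry": 0,"rz": 0}
    - {"dx": -0.35,"dy": 0.97,"dz": 0,"rx": 0,"ry": 0,"rz": 0}
    - {"dx": -0.35,"dy": 0.97,"dz": -0.4,"rx": 0,"ry": 0,"rz": 0}
    - {"dx": -0.35,"dy": 0.97,"dz": -0.8,"rx": 0,"ry": 0,"rz": 0}
    - {"dx": -0.35,"dy": 0.97,"dz": -0.8,"rx": 0,"ry": 0,"rz": 0}
    - {"dx": -0.35,"dy": 0.97,"dz": 0,"rx": 0,"ry": 0,"rz": 0}
    - {"dx": 0,"dy": 0,"dz": 0,"rx": 0,"ry": 0,"rz": 0}

```text
t: 15.4
tcp_pos: [0.4949, -0.1446, 0.1914]
tool_rot: [0.896, 0.443, 0.0, 0.0]
force: [0.5, -0.7, 0.5]
finger_gap: 1.001
gripper_force: 0.0
```

Run:
```python
from h import *
s=sensors.sense(); print(s['t'],s['tcp_pos'],s['tool_rot'],s['finger_gap'],s['force'])
import pickle; pickle.dump(cams.camera_model('wrist'),open('pics/w5.pkl','wb'))
im=snap('wrist','w5')
g=im.max(2)
# knob: dark blob near the expected place
q=proj('w',[[.495,-.145,.049]],cams.camera_model('wrist'))[0]; print(q)
n,lab,st,ce=cv2.connectedComponentsWithStats((g<50).astype(np.uint8))
for i in range(1,n):
    if st[i,4]>100 and np.hypot(*(ce[i]-q))<90: print(st[i],ce[i],onz('w',[ce[i]],.047,cams.camera_model('wrist')))
cv2.imwrite('pics/w5b.png',cv2.resize(im[60:300,160:480,::-1],None,fx=2,fy=2))
```

```text
15.4 [ 0.49491624 -0.14458475  0.19144979] [8.96282193e-01 4.43484126e-01 1.43859083e-04 1.98736915e-04] 1.0011080126615968 [ 0.53812443 -0.68406463  0.4771945 ]
[321.54147587 191.80664097]
[315 181  21  23 380] [324.65789474 191.98157895] [[ 0.49710903 -0.14746031  0.047     ]]
```

View pics/w5b.png

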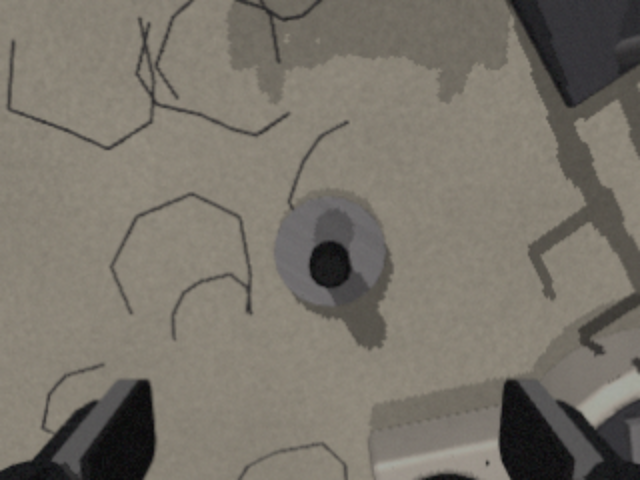

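The knob top is at crop (330,264), with the disc around it, at (0.497, -0.147). That agrees with the earlier estimate.

>>> move_arm:
  targets:
    - {"dx": 0.09,"dy": -0.11,"dz": -0.4,"rx": 0,"ry": 0,"rz": 0}
    - {"dx": 0,"dy": 0,"dz": -0.9,"rx": 0,"ry": 0,"rz": 0}
    - {"dx": 0,"dy": 0,"dz": -0.9,"rx": 0,"ry": 0,"rz": 0}
    - {"dx": 0,"dy": 0,"dz": -0.9,"rx": 0,"ry": 0,"rz": 0}
    - {"dx": 0,"dy": 0,"dz": -0.9,"rx": 0,"ry": 0,"rz": 0}
    - {"dx": 0,"dy": 0,"dz": -0.9,"rx": 0,"ry": 0,"rz": 0}
    - {"dx": 0,"dy": 0,"dz": -0.9,"rx": 0,"ry": 0,"rz": 0}
    - {"dx": 0,"dy": 0,"dz": -0.7,"rx": 0,"ry": 0,"rz": 0}
    - {"dx": 0,"dy": 0,"dz": -0.35,"rx": 0,"ry": 0,"rz": 0}
    - {"dx": 0,"dy": 0,"dz": 0,"rx": 0,"ry": 0,"rz": 0}

```text
t: 16.7
tcp_pos: [0.4977, -0.1492, 0.0184]
tool_rot: [0.897, 0.442, -0.0, -0.0]
force: [-0.2, -0.1, 0.5]
finger_gap: 1.001
gripper_force: 0.0
```

>>> move_arm:
  targets:
    - {"dx": 0,"dy": 0,"dz": 0,"rx": 0,"ry": 0,"rz": 0}
    - {"dx": 0,"dy": 0,"dz": 0,"rx": 0,"ry": 0,"rz": 0}
    - {"dx": 0,"dy": 0,"dz": 0,"rx": 0,"ry": 0,"rz": 0}
    - {"dx": 0,"dy": 0,"dz": 0,"rx": 0,"ry": 0,"rz": 0}
    - {"dx": 0,"dy": 0,"dz": 0,"rx": 0,"ry": 0,"rz": 0}
    - {"dx": 0,"dy": 0,"dz": 0,"rx": 0,"ry": 0,"rz": 0}
    - {"dx": 0,"dy": 0,"dz": 0,"rx": 0,"ry": 0,"rz": 0}
    - {"dx": 0,"dy": 0,"dz": 0,"rx": 0,"ry": 0,"rz": 0}
    - {"dx": 0,"dy": 0,"dz": 0,"rx": 0,"ry": 0,"rz": 0}
    - {"dx": 0,"dy": 0,"dz": 0,"rx": 0,"ry": 0,"rz": 0}
  claw: 0
  newtons: 30

```text
t: 17.95
tcp_pos: [0.4976, -0.1485, 0.0195]
tool_rot: [0.897, 0.443, 0.0, 0.0]
force: [-1.1, 1.2, 5.0]
finger_gap: 0.241
gripper_force: 29.5
```

>>> move_arm:
  targets:
    - {"dx": 0,"dy": 0,"dz": 0.4,"rx": 0,"ry": 0,"rz": 0}
    - {"dx": 0,"dy": 0,"dz": 1,"rx": 0,"ry": 0,"rz": 0}
    - {"dx": 0,"dy": 0,"dz": 1,"rx": 0,"ry": 0,"rz": 0}
    - {"dx": 0,"dy": 0,"dz": 1,"rx": 0,"ry": 0,"rz": 0}
    - {"dx": 0,"dy": 0,"dz": 1,"rx": 0,"ry": 0,"rz": 0}
    - {"dx": 0,"dy": 0,"dz": 1,"rx": 0,"ry": 0,"rz": 0}
    - {"dx": 0,"dy": 0,"dz": 1,"rx": 0,"ry": 0,"rz": 0}
    - {"dx": 0.2,"dy": -0.6,"dz": 1,"rx": 0,"ry": 0,"rz": 0}
    - {"dx": 0.3,"dy": -0.9,"dz": 0.6,"rx": 0,"ry": 0,"rz": 0}
    - {"dx": 0.3,"dy": -0.9,"dz": 0,"rx": 0,"ry": 0,"rz": 0}

```text
t: 19.2
tcp_pos: [0.5185, -0.2097, 0.2205]
tool_rot: [0.897, 0.443, 0.001, 0.001]
force: [0.2, 1.5, -0.6]
finger_gap: 0.242
gripper_force: 29.6
```

>>> move_arm:
  targets:
    - {"dx": 0.35,"dy": -0.9,"dz": 0,"rx": 0,"ry": 0,"rz": 0}
    - {"dx": 0.35,"dy": -0.9,"dz": 0,"rx": 0,"ry": 0,"rz": 0}
    - {"dx": 0.35,"dy": -0.9,"dz": 0,"rx": 0,"ry": 0,"rz": 0}
    - {"dx": 0.35,"dy": -0.9,"dz": 0,"rx": 0,"ry": 0,"rz": 0}
    - {"dx": 0.35,"dy": -0.9,"dz": 0,"rx": 0,"ry": 0,"rz": 0}
    - {"dx": 0.35,"dy": -0.9,"dz": 0,"rx": 0,"ry": 0,"rz": 0}
    - {"dx": 0.16,"dy": -0.82,"dz": 0,"rx": 0,"ry": 0,"rz": 0}
    - {"dx": 0,"dy": 0,"dz": 0,"rx": 0,"ry": 0,"rz": 0}
    - {"dx": 0,"dy": 0,"dz": 0,"rx": 0,"ry": 0,"rz": 0}
    - {"dx": 0,"dy": 0,"dz": 0,"rx": 0,"ry": 0,"rz": 0}

```text
t: 20.45
tcp_pos: [0.5737, -0.363, 0.2187]
tool_rot: [0.897, 0.443, -0.0, -0.001]
force: [0.7, -1.1, -1.1]
finger_gap: 0.241
gripper_force: 29.6
```

Run:
```python
from h import *
s=sensors.sense(); print(s['t'],s['tcp_pos'],s['finger_gap'],s['force'])
im=snap('wrist','w6')
cv2.imwrite('pics/w6c.png',cv2.resize(im[90:330,180:480,::-1],None,fx=2.4,fy=2.4,interpolation=cv2.INTER_CUBIC))
t=s['tcp_pos']; m=cams.camera_model('wrist'); 
q=proj('w',[[.5741,-.364,.16],t+np.array([0,0,.0175-.006])],m); print((q-[180,90])*2.4)
```

```text
20.45 [ 0.57374412 -0.36298329  0.21874546] 0.2407169444555735 [ 0.65947187 -1.05754779 -1.06070265]
[[347.27014297 311.36638416]
 [344.65287072 419.26395025]]
```

View pics/w6c.png

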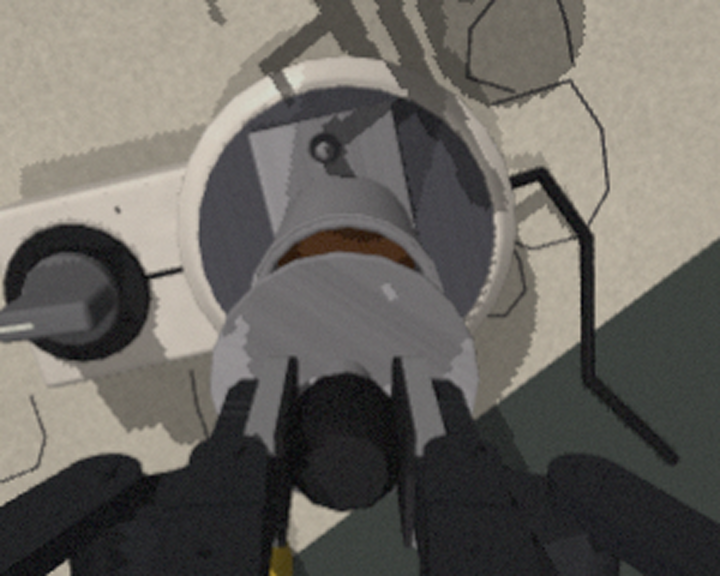

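The lid disc is centred over the pot at about (344,390), and pin A shows through the foot hole at (323,149), so the pot is seated. Lowering the lid.

>>> move_arm:
  targets:
    - {"dx": 0.02,"dy": -0.04,"dz": -0.4,"rx": 0,"ry": 0,"rz": 0}
    - {"dx": 0,"dy": 0,"dz": -0.4,"rx": 0,"ry": 0,"rz": 0}
    - {"dx": 0,"dy": 0,"dz": -0.4,"rx": 0,"ry": 0,"rz": 0}
    - {"dx": 0,"dy": 0,"dz": -0.2,"rx": 0,"ry": 0,"rz": 0}
    - {"dx": 0,"dy": 0,"dz": -0.15,"rx": 0,"ry": 0,"rz": 0}
    - {"dx": 0,"dy": 0,"dz": -0.15,"rx": 0,"ry": 0,"rz": 0}
    - {"dx": 0,"dy": 0,"dz": -0.1,"rx": 0,"ry": 0,"rz": 0}
    - {"dx": 0,"dy": 0,"dz": -0.08,"rx": 0,"ry": 0,"rz": 0}
    - {"dx": 0,"dy": 0,"dz": 0,"rx": 0,"ry": 0,"rz": 0}
    - {"dx": 0,"dy": 0,"dz": 0,"rx": 0,"ry": 0,"rz": 0}

```text
t: 21.75
tcp_pos: [0.5745, -0.3648, 0.1719]
tool_rot: [0.897, 0.443, 0.0, -0.0]
force: [0.9, 2.1, 0.7]
finger_gap: 0.247
gripper_force: 29.7
```

>>> move_arm:
  targets:
    - {"dx": 0,"dy": 0,"dz": -0.03,"rx": 0,"ry": 0,"rz": 0}
    - {"dx": 0,"dy": 0,"dz": 0,"rx": 0,"ry": 0,"rz": 0}
    - {"dx": 0,"dy": 0,"dz": 0,"rx": 0,"ry": 0,"rz": 0}
    - {"dx": 0,"dy": 0,"dz": 0,"rx": 0,"ry": 0,"rz": 0}
    - {"dx": 0,"dy": 0,"dz": 0,"rx": 0,"ry": 0,"rz": 0}
    - {"dx": 0,"dy": 0,"dz": 0.3,"rx": 0,"ry": 0,"rz": 0}
    - {"dx": 0,"dy": 0,"dz": 0.8,"rx": 0,"ry": 0,"rz": 0}
    - {"dx": 0,"dy": 0,"dz": 1,"rx": 0,"ry": 0,"rz": 0}
    - {"dx": 0,"dy": 0,"dz": 1,"rx": 0,"ry": 0,"rz": 0}
    - {"dx": 0,"dy": 0,"dz": 0.8,"rx": 0,"ry": 0,"rz": 0}
  claw: 50

```text
t: 23.0
tcp_pos: [0.5749, -0.3653, 0.2707]
tool_rot: [0.897, 0.443, 0.0, 0.001]
force: [-0.3, 0.4, -0.4]
finger_gap: 0.5
gripper_force: 0.0
```

>>> move_arm:
  targets:
    - {"dx": -0.48,"dy": 0.22,"dz": 0,"rx": 0,"ry": 0,"rz": 0.34}
    - {"dx": -0.48,"dy": 0.22,"dz": 0,"rx": 0,"ry": 0,"rz": 0.34}
    - {"dx": -0.48,"dy": 0.22,"dz": 0,"rx": 0,"ry": 0,"rz": 0.34}
    - {"dx": -0.48,"dy": 0.22,"dz": 0,"rx": 0,"ry": 0,"rz": 0.34}
    - {"dx": -0.48,"dy": 0.22,"dz": 0,"rx": 0,"ry": 0,"rz": 0.34}
    - {"dx": -0.48,"dy": 0.22,"dz": 0,"rx": 0,"ry": 0,"rz": 0.34}
    - {"dx": -0.48,"dy": 0.22,"dz": 0,"rx": 0,"ry": 0,"rz": 0.34}
    - {"dx": -0.48,"dy": 0.22,"dz": 0,"rx": 0,"ry": 0,"rz": 0.34}
    - {"dx": -0.48,"dy": 0.22,"dz": 0,"rx": 0,"ry": 0,"rz": 0.34}
    - {"dx": -0.44,"dy": 0.18,"dz": 0,"rx": 0,"ry": 0,"rz": 0.34}

```text
t: 24.25
tcp_pos: [0.4553, -0.3109, 0.2695]
tool_rot: [0.217, 0.976, -0.0, 0.0]
force: [0.3, 0.1, -0.3]
finger_gap: 0.502
gripper_force: 0.0
```

Run:
```python
from h import *
import pickle
s=sensors.sense(); print(s['t'],s['tcp_pos'],s['tool_rot'],s['q'],s['finger_gap'])
pickle.dump(cams.camera_model('wrist'),open('pics/w7.pkl','wb'))
im=snap('wrist','w7')
cv2.imwrite('pics/w7c.png',cv2.resize(im[60:340,160:480,::-1],None,fx=2.1,fy=2.1,interpolation=cv2.INTER_CUBIC))
```

```text
24.25 [ 0.45530583 -0.31093268  0.26954585] [ 2.17480366e-01  9.76064556e-01 -2.95836034e-04  4.29698275e-04] [-8.01862744e-01  3.83317898e-01  1.57381670e+00 -2.28942663e-05
  1.18341489e+00 -1.93418576e+00] 0.5015497514007908
```

View pics/w7c.png

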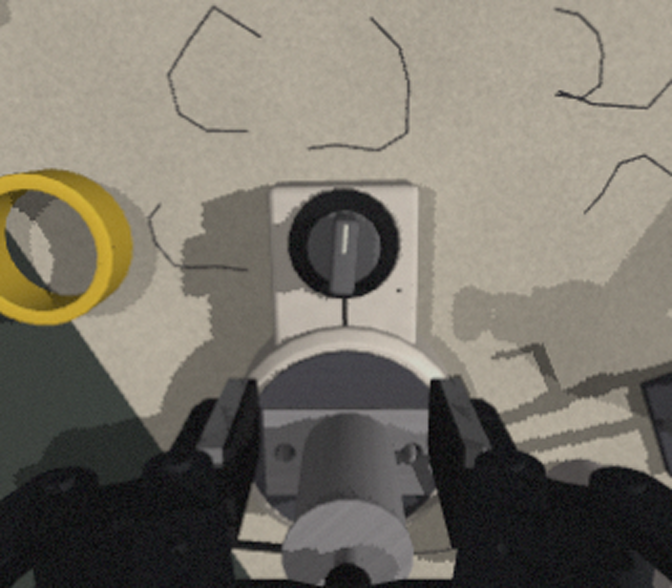

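The lid sits flat on the pot at the bottom of the view. The switch dial is at (343,243), the bar lies nearly along the box, and its white mark runs from (346,222) to (345,252). I'll triangulate the bar's top from w3 and w7.

Run:
```python
from h import *
import pickle
np.set_printoptions(precision=4,suppress=True)
M={k:pickle.load(open(f'pics/w{k}.pkl','rb')) for k in (3,7)}
def tri(u3,u7):
    A=np.zeros((3,3));b=np.zeros(3)
    for k,u in ((3,u3),(7,u7)):
        o,d=ray('w',[u],M[k]); d=d[0]/np.linalg.norm(d[0]); Q=np.eye(3)-np.outer(d,d); A+=Q; b+=Q@o
    return np.linalg.solve(A,b)
a=tri((249.7,154.1),(324.3,180)); b=tri((231.4,157.6),(324.8,165.7)); r=tri((210+153/2.9,10+399/2.9),(323.3,175.7))
print('inner',a,'outer',b,'ring',r); d=b-a; print(np.degrees(np.arctan2(d[1],d[0])),np.linalg.norm(d))
c7=lambda x,y:(160+x/2.1,60+y/2.1)
P=onz('w',[c7(343,213),c7(340,292),c7(345,213),c7(354,292)],[.1]*4,M[7]);print(P)
print(onz('w',[c7(345,250)],a[2],M[7]))
```

```text
inner [ 0.4519 -0.3086  0.0893] outer [ 0.4375 -0.3011  0.0893] ring [ 0.4547 -0.31    0.0458]
152.59456712661637 0.01625816475696891
[[ 0.4314 -0.2992  0.1   ]
 [ 0.4686 -0.3184  0.1   ]
 [ 0.4318 -0.2983  0.1   ]
 [ 0.4717 -0.3117  0.1   ]]
[[ 0.4512 -0.3073  0.0893]]
```

>>> move_arm:
  targets:
    - {"dx": 0,"dy": 0.02,"dz": -0.8,"rx": 0,"ry": 0,"rz": -0.08}
    - {"dx": 0,"dy": 0,"dz": -1,"rx": 0,"ry": 0,"rz": 0}
    - {"dx": 0,"dy": 0,"dz": -1,"rx": 0,"ry": 0,"rz": 0}
    - {"dx": 0,"dy": 0,"dz": -1,"rx": 0,"ry": 0,"rz": 0}
    - {"dx": 0,"dy": 0,"dz": -1,"rx": 0,"ry": 0,"rz": 0}
    - {"dx": 0,"dy": 0,"dz": -1,"rx": 0,"ry": 0,"rz": 0}
    - {"dx": 0,"dy": 0,"dz": -1,"rx": 0,"ry": 0,"rz": 0}
    - {"dx": 0,"dy": 0,"dz": -0.8,"rx": 0,"ry": 0,"rz": 0}
    - {"dx": 0,"dy": 0,"dz": -0.45,"rx": 0,"ry": 0,"rz": 0}
    - {"dx": 0,"dy": 0,"dz": 0,"rx": 0,"ry": 0,"rz": 0}

```text
t: 25.55
tcp_pos: [0.4556, -0.3106, 0.0672]
tool_rot: [0.241, 0.97, 0.0, -0.0]
force: [-0.1, -0.1, 0.4]
finger_gap: 0.501
gripper_force: 0.0
```

>>> move_arm:
  targets:
    - {"dx": 0,"dy": 0,"dz": 0,"rx": 0,"ry": 0,"rz": 0}
    - {"dx": 0,"dy": 0,"dz": 0,"rx": 0,"ry": 0,"rz": 0}
    - {"dx": 0,"dy": 0,"dz": 0,"rx": 0,"ry": 0,"rz": 0}
    - {"dx": 0,"dy": 0,"dz": 0,"rx": 0,"ry": 0,"rz": 0}
    - {"dx": 0,"dy": 0,"dz": 0,"rx": 0,"ry": 0,"rz": 0}
    - {"dx": 0,"dy": 0,"dz": 0,"rx": 0,"ry": 0,"rz": 0}
    - {"dx": 0,"dy": 0,"dz": 0,"rx": 0,"ry": 0,"rz": 0}
    - {"dx": 0,"dy": 0,"dz": 0,"rx": 0,"ry": 0,"rz": 0}
    - {"dx": 0,"dy": 0,"dz": 0,"rx": 0,"ry": 0,"rz": 0}
    - {"dx": 0,"dy": 0,"dz": 0,"rx": 0,"ry": 0,"rz": 0}
  claw: 0
  newtons: 30

```text
t: 26.8
tcp_pos: [0.456, -0.3115, 0.0685]
tool_rot: [0.241, 0.971, -0.001, 0.001]
force: [-1.3, -1.5, 6.2]
finger_gap: 0.157
gripper_force: 32.9
```

>>> move_arm:
  targets:
    - {"dx": 0,"dy": 0,"dz": 0,"rx": 0,"ry": 0,"rz": -0.2}
    - {"dx": 0,"dy": 0,"dz": 0,"rx": 0,"ry": 0,"rz": -0.3}
    - {"dx": 0,"dy": 0,"dz": 0,"rx": 0,"ry": 0,"rz": -0.3}
    - {"dx": 0,"dy": 0,"dz": 0,"rx": 0,"ry": 0,"rz": -0.3}
    - {"dx": 0,"dy": 0,"dz": 0,"rx": 0,"ry": 0,"rz": -0.3}
    - {"dx": 0,"dy": 0,"dz": 0,"rx": 0,"ry": 0,"rz": -0.3}
    - {"dx": 0,"dy": 0,"dz": 0,"rx": 0,"ry": 0,"rz": -0.14}
    - {"dx": 0,"dy": 0,"dz": 0,"rx": 0,"ry": 0,"rz": -0.04}
    - {"dx": 0,"dy": 0,"dz": 0,"rx": 0,"ry": 0,"rz": 0}
    - {"dx": 0,"dy": 0,"dz": 0,"rx": 0,"ry": 0,"rz": 0}

```text
t: 28.05
tcp_pos: [0.455, -0.3122, 0.0686]
tool_rot: [0.67, 0.742, -0.001, 0.001]
force: [-5.4, -4.5, 6.2]
finger_gap: 0.155
gripper_force: 33.0
```

Run:
```python
from h import *
s=sensors.sense(); print(s['tool_rot'],s['ft_torque'],s['force'])
```

```text
[ 6.70426182e-01  7.41974808e-01 -1.26057680e-03  7.27491048e-04] [-0.75839584  0.88184378  0.06750163] [-5.3952397  -4.52796615  6.21667528]
```

>>> move_arm:
  targets:
    - {"dx": 0,"dy": 0,"dz": 0,"rx": 0,"ry": 0,"rz": 0}
    - {"dx": 0,"dy": 0,"dz": 0,"rx": 0,"ry": 0,"rz": 0}
    - {"dx": 0,"dy": 0,"dz": 0,"rx": 0,"ry": 0,"rz": 0}
    - {"dx": 0,"dy": 0,"dz": 0,"rx": 0,"ry": 0,"rz": 0}
    - {"dx": 0,"dy": 0,"dz": 0.3,"rx": 0,"ry": 0,"rz": 0}
    - {"dx": 0,"dy": 0,"dz": 0.9,"rx": 0,"ry": 0,"rz": 0}
    - {"dx": 0,"dy": 0,"dz": 1,"rx": 0,"ry": 0,"rz": 0}
    - {"dx": 0,"dy": 0,"dz": 1,"rx": 0,"ry": 0,"rz": 0}
    - {"dx": 0,"dy": 0,"dz": 1,"rx": 0,"ry": 0,"rz": 0}
    - {"dx": 0,"dy": 0,"dz": 1,"rx": 0,"ry": 0,"rz": 0}
  claw: 50

```text
t: 29.3
tcp_pos: [0.4555, -0.3105, 0.1989]
tool_rot: [0.671, 0.742, 0.0, 0.0]
force: [0.1, 0.2, -0.0]
finger_gap: 0.496
gripper_force: 0.0
```

>>> move_arm:
  targets:
    - {"dx": 0,"dy": 0.6,"dz": 1,"rx": 0,"ry": 0,"rz": -0.2}
    - {"dx": 0,"dy": 1,"dz": 1,"rx": 0,"ry": 0,"rz": -0.3}
    - {"dx": 0,"dy": 1,"dz": 0.6,"rx": 0,"ry": 0,"rz": -0.3}
    - {"dx": 0,"dy": 1,"dz": 0,"rx": 0,"ry": 0,"rz": -0.3}
    - {"dx": 0,"dy": 1,"dz": 0,"rx": 0,"ry": 0,"rz": -0.3}
    - {"dx": 0,"dy": 1,"dz": 0,"rx": 0,"ry": 0,"rz": -0.3}
    - {"dx": 0,"dy": 1,"dz": 0,"rx": 0,"ry": 0,"rz": -0.33}
    - {"dx": 0,"dy": 1,"dz": 0,"rx": 0,"ry": 0,"rz": 0}
    - {"dx": 0,"dy": 1,"dz": 0,"rx": 0,"ry": 0,"rz": 0}
    - {"dx": 0,"dy": 1,"dz": 0,"rx": 0,"ry": 0,"rz": 0}

```text
t: 30.55
tcp_pos: [0.4553, -0.0696, 0.2631]
tool_rot: [0.954, 0.299, 0.0, 0.0]
force: [0.4, -0.5, 0.1]
finger_gap: 0.5
gripper_force: 0.0
```

>>> move_arm:
  targets:
    - {"dx": 0.18,"dy": 1,"dz": 0,"rx": 0,"ry": 0,"rz": 0}
    - {"dx": 0.18,"dy": 1,"dz": 0,"rx": 0,"ry": 0,"rz": 0}
    - {"dx": 0.18,"dy": 1,"dz": 0,"rx": 0,"ry": 0,"rz": 0}
    - {"dx": 0.18,"dy": 1,"dz": 0,"rx": 0,"ry": 0,"rz": 0}
    - {"dx": 0.18,"dy": 1,"dz": 0,"rx": 0,"ry": 0,"rz": 0}
    - {"dx": 0.18,"dy": 1,"dz": 0,"rx": 0,"ry": 0,"rz": 0}
    - {"dx": 0.18,"dy": 1,"dz": 0,"rx": 0,"ry": 0,"rz": 0}
    - {"dx": 0.18,"dy": 1,"dz": 0,"rx": 0,"ry": 0,"rz": 0}
    - {"dx": 0.18,"dy": 1,"dz": 0,"rx": 0,"ry": 0,"rz": 0}
    - {"dx": 0.18,"dy": 1,"dz": 0,"rx": 0,"ry": 0,"rz": 0}
  claw: 100

```text
t: 31.8
tcp_pos: [0.5004, 0.1803, 0.263]
tool_rot: [0.954, 0.299, 0.0, 0.0]
force: [0.4, -0.2, 0.7]
finger_gap: 1.002
gripper_force: 0.0
```

>>> move_arm:
  targets:
    - {"dx": 0,"dy": 1,"dz": 0,"rx": 0,"ry": 0,"rz": 0}
    - {"dx": 0,"dy": 1,"dz": 0,"rx": 0,"ry": 0,"rz": 0}
    - {"dx": 0,"dy": 1,"dz": 0,"rx": 0,"ry": 0,"rz": 0}
    - {"dx": 0,"dy": 0.9,"dz": 0,"rx": 0,"ry": 0,"rz": 0}
    - {"dx": 0,"dy": 0.5,"dz": 0,"rx": 0,"ry": 0,"rz": 0}
    - {"dx": 0,"dy": 0,"dz": 0,"rx": 0,"ry": 0,"rz": 0}
    - {"dx": 0,"dy": 0,"dz": 0,"rx": 0,"ry": 0,"rz": 0}
    - {"dx": 0,"dy": 0,"dz": 0,"rx": 0,"ry": 0,"rz": 0}
    - {"dx": 0,"dy": 0,"dz": 0,"rx": 0,"ry": 0,"rz": 0}
    - {"dx": 0,"dy": 0,"dz": 0,"rx": 0,"ry": 0,"rz": 0}

```text
t: 33.05
tcp_pos: [0.5006, 0.2891, 0.2626]
tool_rot: [0.954, 0.299, -0.0, 0.0]
force: [0.5, 0.9, -0.1]
finger_gap: 0.997
gripper_force: 0.0
```

Run:
```python
from h import *
import pickle
np.set_printoptions(precision=4,suppress=True)
s=sensors.sense(); print(s['t'],s['tcp_pos'],s['tool_rot'],s['q'])
m=cams.camera_model('wrist'); pickle.dump(m,open('pics/w8.pkl','wb'))
im=snap('wrist','w8'); 
hsv=cv2.cvtColor(im,cv2.COLOR_RGB2HSV)
mask=((hsv[...,0]>4)&(hsv[...,0]<20)&(hsv[...,1]>110)&(hsv[...,2]>50)).astype(np.uint8)
n,lab,st,ce=cv2.connectedComponentsWithStats(mask)
for i in range(1,n):
    if st[i,4]<150: continue
    ys,xs=np.where(lab==i); P=onz('w',np.c_[xs,ys],.018,m)[:,:2]
    r=cv2.minAreaRect(P.astype(np.float32)*1000); print(st[i],ce[i],r)
print(proj('w',[[.529,.2865,.02],[.5748,.2077,.02],[.426,.433,.02]],m))
cv2.imwrite('pics/w8c.png',im[:,:,::-1])
```

```text
33.05 [0.5006 0.2891 0.2626] [ 0.9542  0.2991 -0.      0.    ] [ 0.3305  0.4291  1.5165 -0.      1.196   1.2938]
[332 125  13  69 872] [338.0126 158.5975] ((526.9140014648438, 283.9067077636719), (90.25779724121094, 16.376670837402344), 35.90809631347656)
[192 126  18  69 910] [200.1033 159.9527] ((421.96246337890625, 432.5274353027344), (90.68073272705078, 19.5003719329834), 31.525236129760742)
[395 130  20  68 957] [404.1191 162.8161] ((572.2396240234375, 208.064208984375), (89.74977111816406, 19.224712371826172), 33.270050048828125)
[[337.2427 157.8682]
 [405.6779 163.3652]
 [201.348  158.5442]]
```

Script detections on w8: the three handles measure 90 x 16 to 20 mm, which fits. Their grips are at (0.572,0.208), (0.527,0.284) and (0.422,0.432). Picking knife3 first.

>>> move_arm:
  targets:
    - {"dx": 0.71,"dy": -0.81,"dz": -0.6,"rx": 0,"ry": 0,"rz": -0.05}
    - {"dx": 0.71,"dy": -0.81,"dz": -1,"rx": 0,"ry": 0,"rz": 0}
    - {"dx": 0.71,"dy": -0.81,"dz": -1,"rx": 0,"ry": 0,"rz": 0}
    - {"dx": 0.71,"dy": -0.81,"dz": -1,"rx": 0,"ry": 0,"rz": 0}
    - {"dx": 0,"dy": 0,"dz": -1,"rx": 0,"ry": 0,"rz": 0}
    - {"dx": 0,"dy": 0,"dz": -1,"rx": 0,"ry": 0,"rz": 0}
    - {"dx": 0,"dy": 0,"dz": -1,"rx": 0,"ry": 0,"rz": 0}
    - {"dx": 0,"dy": 0,"dz": -1,"rx": 0,"ry": 0,"rz": 0}
    - {"dx": 0,"dy": 0,"dz": -1,"rx": 0,"ry": 0,"rz": 0}
    - {"dx": 0,"dy": 0,"dz": -1,"rx": 0,"ry": 0,"rz": 0}
  claw: 55

```text
t: 34.35
tcp_pos: [0.5719, 0.2084, 0.0218]
tool_rot: [0.958, 0.287, 0.0, 0.0]
force: [0.4, -0.3, 0.3]
finger_gap: 0.548
gripper_force: 0.0
```

>>> move_arm:
  targets:
    - {"dx": 0,"dy": 0,"dz": -0.4,"rx": 0,"ry": 0,"rz": 0}
    - {"dx": 0,"dy": 0,"dz": -0.2,"rx": 0,"ry": 0,"rz": 0}
    - {"dx": 0,"dy": 0,"dz": 0,"rx": 0,"ry": 0,"rz": 0}
    - {"dx": 0,"dy": 0,"dz": 0,"rx": 0,"ry": 0,"rz": 0}
    - {"dx": 0,"dy": 0,"dz": 0,"rx": 0,"ry": 0,"rz": 0}
    - {"dx": 0,"dy": 0,"dz": 0,"rx": 0,"ry": 0,"rz": 0}
    - {"dx": 0,"dy": 0,"dz": 0,"rx": 0,"ry": 0,"rz": 0}
    - {"dx": 0,"dy": 0,"dz": 0,"rx": 0,"ry": 0,"rz": 0}
    - {"dx": 0,"dy": 0,"dz": 0,"rx": 0,"ry": 0,"rz": 0}
    - {"dx": 0,"dy": 0,"dz": 0,"rx": 0,"ry": 0,"rz": 0}

```text
t: 35.6
tcp_pos: [0.5716, 0.2084, 0.0075]
tool_rot: [0.958, 0.287, -0.0, -0.0]
force: [-0.6, -0.9, 0.1]
finger_gap: 0.551
gripper_force: 0.0
```

>>> move_arm:
  targets:
    - {"dx": 0,"dy": 0,"dz": 0,"rx": 0,"ry": 0,"rz": 0}
    - {"dx": 0,"dy": 0,"dz": 0,"rx": 0,"ry": 0,"rz": 0}
    - {"dx": 0,"dy": 0,"dz": 0,"rx": 0,"ry": 0,"rz": 0}
    - {"dx": 0,"dy": 0,"dz": 0,"rx": 0,"ry": 0,"rz": 0}
    - {"dx": 0,"dy": 0,"dz": 0,"rx": 0,"ry": 0,"rz": 0}
    - {"dx": 0,"dy": 0,"dz": 0,"rx": 0,"ry": 0,"rz": 0}
    - {"dx": 0,"dy": 0,"dz": 0,"rx": 0,"ry": 0,"rz": 0}
    - {"dx": 0,"dy": 0,"dz": 0,"rx": 0,"ry": 0,"rz": 0}
    - {"dx": 0,"dy": 0,"dz": 0,"rx": 0,"ry": 0,"rz": 0}
    - {"dx": 0,"dy": 0,"dz": 0,"rx": 0,"ry": 0,"rz": 0}
  claw: 0
  newtons: 60

```text
t: 36.85
tcp_pos: [0.5718, 0.2084, 0.0078]
tool_rot: [0.958, 0.287, 0.0, 0.0]
force: [-0.4, -0.7, 5.1]
finger_gap: 0.193
gripper_force: 62.1
```

>>> move_arm:
  targets:
    - {"dx": 0,"dy": 0,"dz": 0.5,"rx": 0,"ry": 0,"rz": 0}
    - {"dx": 0,"dy": 0,"dz": 1,"rx": 0,"ry": 0,"rz": 0}
    - {"dx": 0,"dy": 0,"dz": 1,"rx": 0,"ry": 0,"rz": 0}
    - {"dx": 0,"dy": 0,"dz": 1,"rx": 0,"ry": 0,"rz": 0}
    - {"dx": 0,"dy": 0,"dz": 1,"rx": 0,"ry": 0,"rz": 0}
    - {"dx": 0,"dy": 0,"dz": 1,"rx": 0,"ry": 0,"rz": 0}
    - {"dx": 0,"dy": 0,"dz": 1,"rx": 0,"ry": 0,"rz": 0}
    - {"dx": 0,"dy": 0,"dz": 1,"rx": 0,"ry": 0,"rz": 0}
    - {"dx": 0,"dy": 0,"dz": 1,"rx": 0,"ry": 0,"rz": 0}
    - {"dx": 0,"dy": 0,"dz": 1,"rx": 0,"ry": 0,"rz": 0}

```text
t: 38.1
tcp_pos: [0.5708, 0.2084, 0.2457]
tool_rot: [0.958, 0.287, -0.001, -0.0]
force: [0.3, -0.6, -0.8]
finger_gap: 0.186
gripper_force: 61.5
```

>>> move_arm:
  targets:
    - {"dx": 0,"dy": 0,"dz": 1,"rx": 0,"ry": 0,"rz": 0}
    - {"dx": 0,"dy": -0.6,"dz": 0.6,"rx": 0,"ry": 0,"rz": -0.25}
    - {"dx": 0,"dy": -0.95,"dz": 0,"rx": 0,"ry": 0,"rz": -0.25}
    - {"dx": 0,"dy": -0.95,"dz": 0,"rx": 0,"ry": 0,"rz": -0.25}
    - {"dx": 0,"dy": -0.95,"dz": 0,"rx": 0,"ry": 0,"rz": -0.25}
    - {"dx": 0,"dy": -0.95,"dz": 0,"rx": 0,"ry": 0,"rz": -0.22}
    - {"dx": 0,"dy": -0.95,"dz": 0,"rx": 0,"ry": 0,"rz": 0}
    - {"dx": 0,"dy": 0,"dz": 0,"rx": 0,"ry": 0,"rz": 0}
    - {"dx": 0,"dy": 0,"dz": 0,"rx": 0,"ry": 0,"rz": 0}
    - {"dx": 0,"dy": 0,"dz": 0,"rx": 0,"ry": 0,"rz": 0}

```text
t: 39.35
tcp_pos: [0.5713, 0.0756, 0.285]
tool_rot: [1.0, -0.028, -0.0, -0.0]
force: [-0.1, -0.5, 0.3]
finger_gap: 0.191
gripper_force: 61.5
```

Run:
```python
from h import *
import pickle
np.set_printoptions(precision=4,suppress=True)
s=sensors.sense(); print(s['t'],s['tcp_pos'],s['tool_rot'],s['finger_gap'])
m=cams.camera_model('wrist'); pickle.dump((m,s['tcp_pos']),open('pics/w9.pkl','wb'))
im=snap('wrist','w9'); snap('top','top9'); snap('side','side9')
t=s['tcp_pos']
print(proj('w',[[.649,.071,.262],[.638,-.112,.262],t+[.061,-.0036,.0042]],m))
cv2.imwrite('pics/w9b.png',cv2.resize(im[:,:,::-1],None,fx=1.25,fy=1.25,interpolation=cv2.INTER_CUBIC))
```

```text
39.35 [0.5713 0.0756 0.285 ] [ 0.9996 -0.028  -0.0002 -0.0002] 0.19092032232097533
[[324.6424 103.6735]
 [670.1357 102.9665]
 [324.8035 138.2981]]
```

View pics/w9b.png

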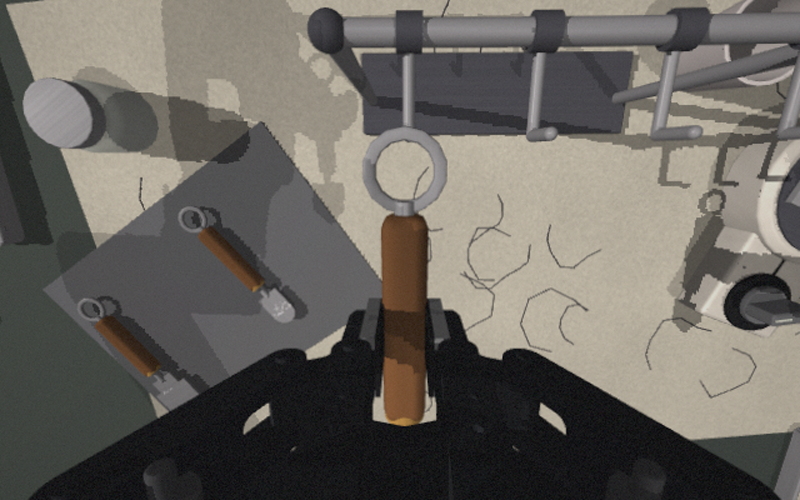

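The held eye is at (405,170), centred in front of hook0's shank at x≈408. Hook tips show at about (549,131) and (694,132), with their bends at (534,133) and (659,132). Knife1 and knife2 are still on the mat, and the switch bar is turned.

Run:
```python
from h import *
import pickle
np.set_printoptions(precision=4,suppress=True)
m,t=pickle.load(open('pics/w9.pkl','rb'))
L=[('tip1',550,131,.262),('tip2',696,131.5,.262),('bend1',534,132,.235),('bend2',659,131,.235),('sh0a',408.5,60,.235),('sh0b',408,120,.235),('sh1a',542,55,.235),('sh2a',672,55,.235),('eye',405,170,t[2]+.0042),('barL',345,30,.235),('barR',760,28,.235)]
P=onz('w',[(a/1.25,b/1.25) for _,a,b,_ in L],[l[3] for l in L],m)
for l,p in zip(L,P): print(l[0],p)
print('eye-tcp',P[8]-t)
im=cv2.imread('pics/w9.png')
a=cv2.resize(im[85:130,290:350],None,fx=7,fy=7,interpolation=cv2.INTER_CUBIC); b=cv2.resize(im[85:130,410:470],None,fx=7,fy=7,interpolation=cv2.INTER_CUBIC)
cv2.imwrite('pics/w9d.png',np.vstack([a,b]))
```

```text
tip1 [0.6448 0.0088 0.262 ]
tip2 [ 0.6407 -0.0534  0.262 ]
bend1 [0.6455 0.0065 0.235 ]
bend2 [ 0.6422 -0.0556  0.235 ]
sh0a [0.6817 0.0678 0.235 ]
sh0b [0.6548 0.0694 0.235 ]
sh1a [0.6801 0.0043 0.235 ]
sh2a [ 0.6761 -0.0568  0.235 ]
eye [0.6334 0.0723 0.2892]
barL [0.6959 0.0968 0.235 ]
barR [ 0.6846 -0.095   0.235 ]
eye-tcp [ 0.0621 -0.0033  0.0042]
```

>>> move_arm:
  targets:
    - {"dx": 0.31,"dy": -0.05,"dz": 0,"rx": 0,"ry": 0,"rz": 0}
    - {"dx": 0.31,"dy": -0.06,"dz": 0,"rx": 0,"ry": 0,"rz": 0}
    - {"dx": 0,"dy": 0,"dz": 0,"rx": 0,"ry": 0,"rz": 0}
    - {"dx": 0,"dy": 0,"dz": -0.2,"rx": 0,"ry": 0,"rz": 0}
    - {"dx": 0,"dy": 0,"dz": -0.3,"rx": 0,"ry": 0,"rz": 0}
    - {"dx": 0,"dy": 0,"dz": -0.3,"rx": 0,"ry": 0,"rz": 0}
    - {"dx": 0,"dy": 0,"dz": -0.3,"rx": 0,"ry": 0,"rz": 0}
    - {"dx": 0,"dy": 0,"dz": -0.3,"rx": 0,"ry": 0,"rz": 0}
    - {"dx": 0,"dy": 0,"dz": 0,"rx": 0,"ry": 0,"rz": 0}
    - {"dx": 0,"dy": 0,"dz": 0,"rx": 0,"ry": 0,"rz": 0}

```text
t: 40.75
tcp_pos: [0.5873, 0.0719, 0.2502]
tool_rot: [1.0, -0.029, 0.0, -0.0]
force: [0.0, -0.1, -0.6]
finger_gap: 0.191
gripper_force: 61.5
```

Run:
```python
from h import *
s=sensors.sense(); print(s['tcp_pos'],s['ft_torque'],s['force'])
im=snap('wrist','w10')
m=cams.camera_model('wrist'); t=s['tcp_pos']
q=proj('w',[t+[.0621,-.0033,.0042],[.649,.0695,.262]],m);print(q)
# numeric look: is there a bright/grey wire inside the ring hole?
x,y=q[0].round().astype(int); g=cv2.cvtColor(im,cv2.COLOR_RGB2GRAY); h=cv2.cvtColor(im,cv2.COLOR_RGB2HSV)[...,1]
print(g[y-30:y+31:3,x-30:x+31:3]); print(h[y-30:y+31:3,x-30:x+31:3])
```

```text
[0.58725847 0.07190603 0.25015908] [0.03760823 0.03227246 0.02766003] [ 0.00838317 -0.06930553 -0.5740265 ]
[[323.90645537 136.04932083]
 [321.98683079 137.87890141]]
[[ 75  76  75  78 109 149 151 153 150 148 150 148 147 147 142 131  72  78
   75  74  75]
 [ 76  78  78 133 151 152 147 150 147 141 144 144 145 143 142 142 133  71
   77  78  77]
 [ 77  83 149 152 146 146 141 138 112  99 100  97 123 142 144 142 141 131
   80  77  78]
 [ 75 154 150 148 144 131  71  76 157 150 113  78  73  77 109 146 143 140
  134  88  77]
 [108 152 150 145 131  68  74  75 158 149 113  78  74  73  70 109 146 144
  141 121  75]
 [154 149 144 131 174 187 181 154 156 151 114 104 182 175 170 166 127 147
  143 131 142]
 [155 147 140 100 173 177 184 179 157 152 112 109 183 179 177 186 178 142
  149 136 119]
 [129 125 131 172 181 181 181 174 140 141 114 110 185 182 179 179 185 140
  149 140 131]
 [122 110  92 176 179 185 179 180 143 146 113 108 183 183 177 178 185 171
  154 146 135]
 [123 106 101 181 177 171 185 179 138  83  84 105 181 176 180 177 181 180
  153 146 140]
 [124 107  97 181 176 181 179 178 117 113  
[... 1623 characters left out ...]
 4  9  0 25 33 34 34 35 31 34  7  5  6]
 [ 6  7 23 36 34 35 34 30  5  4  9 12 36 35 34 33 36 33  7  5  5]
 [ 6  5 22 34 33 34 35 24  8  5  4  6 35 33 33 32 35 32  5  5  5]
 [ 6  6  3 34 34 36 36 35  7  4  3 27 36 34 35 32 36 14  6  7  4]
 [ 6  4  5 21 33 34 33 34 35 31 31 35 35 37 34 32 33  8  5  5  6]
 [ 4  6  6  8 34 37 36 35 33 35 34 31 33 33 32 26 17  5  7  9 29]
 [28  8  4  7  5 33 37 35 33 34 30 32 35 33 28 11  7  5  7  8 33]
 [36  2  6  2  2 10 30 35 34 31 34 36 35 23  6  7  3  8  2 33 32]
 [31 34 10  6  4  8 11  5 11 16 18 17  6  7  5  7  5  7 27 36 36]
 [35 33 35 20  8  4  2  4  3  5  2  7  8  7  5  7  8 33 36 35 33]
 [35 37 36 36 28  8  6  6  7  6  4  5  5  7  4  6 32 35 35 35 33]]
```

The wire stands inside the ring hole near its middle. Lowering and letting go.

>>> move_arm:
  targets:
    - {"dx": 0,"dy": 0,"dz": -0.2,"rx": 0,"ry": 0,"rz": 0}
    - {"dx": 0,"dy": 0,"dz": -0.2,"rx": 0,"ry": 0,"rz": 0}
    - {"dx": 0,"dy": 0,"dz": -0.1,"rx": 0,"ry": 0,"rz": 0}
    - {"dx": 0,"dy": 0,"dz": 0,"rx": 0,"ry": 0,"rz": 0}
    - {"dx": 0,"dy": 0,"dz": 0,"rx": 0,"ry": 0,"rz": 0}
    - {"dx": 0,"dy": 0,"dz": 0,"rx": 0,"ry": 0,"rz": 0}
    - {"dx": 0,"dy": 0,"dz": 0,"rx": 0,"ry": 0,"rz": 0}
    - {"dx": 0,"dy": 0,"dz": 0,"rx": 0,"ry": 0,"rz": 0}
    - {"dx": 0,"dy": 0,"dz": 0,"rx": 0,"ry": 0,"rz": 0}
    - {"dx": 0,"dy": 0,"dz": 0,"rx": 0,"ry": 0,"rz": 0}

```text
t: 42.05
tcp_pos: [0.5871, 0.0719, 0.2376]
tool_rot: [1.0, -0.029, 0.0, -0.0]
force: [0.2, -0.4, -1.3]
finger_gap: 0.195
gripper_force: 61.5
```

>>> move_arm:
  targets:
    - {"dx": 0,"dy": 0,"dz": 0,"rx": 0,"ry": 0,"rz": 0}
    - {"dx": 0,"dy": 0,"dz": 0,"rx": 0,"ry": 0,"rz": 0}
    - {"dx": 0,"dy": 0,"dz": 0,"rx": 0,"ry": 0,"rz": 0}
    - {"dx": 0,"dy": 0,"dz": 0,"rx": 0,"ry": 0,"rz": 0}
    - {"dx": 0,"dy": 0,"dz": 0,"rx": 0,"ry": 0,"rz": 0}
    - {"dx": 0,"dy": 0,"dz": 0,"rx": 0,"ry": 0,"rz": 0}
    - {"dx": 0,"dy": 0,"dz": 0,"rx": 0,"ry": 0,"rz": 0}
    - {"dx": 0,"dy": 0,"dz": 0,"rx": 0,"ry": 0,"rz": 0}
    - {"dx": 0,"dy": 0,"dz": 0,"rx": 0,"ry": 0,"rz": 0}
    - {"dx": 0,"dy": 0,"dz": 0,"rx": 0,"ry": 0,"rz": 0}
  claw: 60

```text
t: 43.3
tcp_pos: [0.5871, 0.0719, 0.2376]
tool_rot: [1.0, -0.029, -0.0, -0.0]
force: [0.1, -0.5, 0.2]
finger_gap: 0.604
gripper_force: 0.0
```

Run:
```python
from h import *
s=sensors.sense(); print(s['t'],s['tcp_pos'],s['force'])
im=snap('wrist','w11'); hsv=cv2.cvtColor(im,cv2.COLOR_RGB2HSV)
mask=((hsv[...,0]>4)&(hsv[...,0]<20)&(hsv[...,1]>110)&(hsv[...,2]>50)).astype(np.uint8)
n,lab,st,ce=cv2.connectedComponentsWithStats(mask)
for i in range(1,n):
    if st[i,4]>60: print(st[i],ce[i])
print(proj('w',[[.655,.069,.227],[.655,.069,.12],[.655,.069,.21]],cams.camera_model('wrist')))
```

```text
43.3 [0.58706315 0.07192161 0.23755262] [ 0.09055515 -0.48772483  0.19306645]
[ 291  120   33   65 1177] [304.66610025 155.14953271]
[138 202  60  55 892] [166.59977578 229.37331839]
[ 49 280  59  51 722] [ 76.23407202 306.39889197]
[[322.40927482 122.71966597]
 [322.64186823 121.77537903]
 [322.46566411 122.49073833]]
```

>>> move_arm:
  targets:
    - {"dx": 0,"dy": 0,"dz": 0.5,"rx": 0,"ry": 0,"rz": 0}
    - {"dx": 0,"dy": 0,"dz": 0.8,"rx": 0,"ry": 0,"rz": 0}
    - {"dx": 0,"dy": 0,"dz": 0.7,"rx": 0,"ry": 0,"rz": 0}
    - {"dx": 0,"dy": 0,"dz": 0,"rx": 0,"ry": 0,"rz": 0}
    - {"dx": 0,"dy": 0,"dz": 0,"rx": 0,"ry": 0,"rz": 0}
    - {"dx": 0,"dy": 0,"dz": 0,"rx": 0,"ry": 0,"rz": 0}
    - {"dx": 0,"dy": 0,"dz": 0,"rx": 0,"ry": 0,"rz": 0}
    - {"dx": 0,"dy": 0,"dz": 0,"rx": 0,"ry": 0,"rz": 0}
    - {"dx": 0,"dy": 0,"dz": 0,"rx": 0,"ry": 0,"rz": 0}
    - {"dx": 0,"dy": 0,"dz": 0,"rx": 0,"ry": 0,"rz": 0}

```text
t: 44.6
tcp_pos: [0.5871, 0.0719, 0.2875]
tool_rot: [1.0, -0.029, -0.0, -0.0]
force: [0.9, 0.1, 0.3]
finger_gap: 0.602
gripper_force: 0.0
```

```bash
cat >> h.py <<'E'
def brown(im):
    hsv=cv2.cvtColor(im,cv2.COLOR_RGB2HSV)
    mask=((hsv[...,0]>4)&(hsv[...,0]<20)&(hsv[...,1]>110)&(hsv[...,2]>50)).astype(np.uint8)
    n,lab,st,ce=cv2.connectedComponentsWithStats(mask)
    return [(st[i],ce[i],np.argwhere(lab==i)[:,::-1]) for i in range(1,n) if st[i,4]>=60]
E
python3 - <<'E'
from h import *
np.set_printoptions(precision=4,suppress=True)
s=sensors.sense(); print(s['t'],s['tcp_pos'],s['force'])
m=cams.camera_model('wrist')
im=snap('wrist','w12')
for st,ce,px in brown(im):
    r=cv2.minAreaRect((onz('w',px,.018,m)[:,:2]*1000).astype(np.float32)); print(st,ce,r)
im=snap('side','side12')
for st,ce,px in brown(im): print('side',st,ce)
m=cams.camera_model('side'); print(proj('side',[[.655,.069,.227],[.655,.069,.166],[.655,.069,.21],[.655,.069,.12]],m), proj('side',[[.655,.008,.227],[.655,.008,.166]],m))
E
```

```text
44.6 [0.5871 0.0719 0.2875] [0.8596 0.0609 0.3221]
[294  98  23  24 374] [305.1471 110.6096] ((668.1300048828125, 90.93124389648438), (31.632604598999023, 26.310216903686523), 42.29330825805664)
[159 193  52  49 672] [183.7946 217.2098] ((528.7833251953125, 282.29644775390625), (89.56732940673828, 19.77661895751953), 36.0964469909668)
[ 78 263  52  46 563] [101.6341 286.5382] ((421.8731384277344, 433.4762268066406), (89.28823852539062, 24.72686004638672), 35.893436431884766)
side [627 190  13  84 477] [635.7736 243.3627]
side [283 299  25   5  92] [295.1848 300.9239]
[[290.0733 171.5029]
 [290.4732 182.7701]
 [290.1864 174.6955]
 [290.7646 190.9312]] [[298.299  161.8825]
 [298.5049 173.1563]]
```

>>> move_arm:
  targets:
    - {"dx": -0.26,"dy": 0.94,"dz": 0,"rx": 0,"ry": 0,"rz": 0.145}
    - {"dx": -0.26,"dy": 0.94,"dz": 0,"rx": 0,"ry": 0,"rz": 0.145}
    - {"dx": -0.26,"dy": 0.94,"dz": 0,"rx": 0,"ry": 0,"rz": 0.145}
    - {"dx": -0.26,"dy": 0.94,"dz": 0,"rx": 0,"ry": 0,"rz": 0.145}
    - {"dx": -0.26,"dy": 0.94,"dz": 0,"rx": 0,"ry": 0,"rz": 0.145}
    - {"dx": -0.26,"dy": 0.94,"dz": 0,"rx": 0,"ry": 0,"rz": 0.145}
    - {"dx": -0.26,"dy": 0.94,"dz": -0.7,"rx": 0,"ry": 0,"rz": 0.145}
    - {"dx": -0.26,"dy": 0.94,"dz": -1,"rx": 0,"ry": 0,"rz": 0.145}
    - {"dx": -0.26,"dy": 0.92,"dz": -1,"rx": 0,"ry": 0,"rz": 0.145}
    - {"dx": 0,"dy": 0,"dz": -0.6,"rx": 0,"ry": 0,"rz": 0}
  claw: 60

```text
t: 45.95
tcp_pos: [0.5275, 0.284, 0.2038]
tool_rot: [0.951, 0.309, -0.001, -0.0]
force: [-0.4, -0.1, -0.2]
finger_gap: 0.602
gripper_force: 0.0
```

Run:
```python
from h import *
np.set_printoptions(precision=4,suppress=True)
s=sensors.sense(); q=s['tool_rot']; print(s['t'],s['tcp_pos'],np.degrees(np.arctan2(2*q[1]**2-1,2*q[0]*q[1])))
m=cams.camera_model('wrist')
im=snap('wrist','w13')
for st,ce,px in brown(im):
    r=cv2.minAreaRect((onz('w',px,.02,m)[:,:2]*1000).astype(np.float32)); print(st,ce,r)
```

```text
45.95 [0.5275 0.284  0.2038] -54.009496032980934
[ 153  141   24   78 1369] [164.4193 179.6318] ((423.42474365234375, 431.3434753417969), (90.47450256347656, 21.521528244018555), 31.31686019897461)
[ 317  143   15   78 1102] [323.667  181.0572] ((527.911376953125, 283.7413024902344), (89.94100189208984, 15.88174819946289), 35.63139343261719)
```

>>> move_arm:
  targets:
    - {"dx": 0,"dy": 0,"dz": -0.9,"rx": 0,"ry": 0,"rz": 0}
    - {"dx": 0,"dy": 0,"dz": -1,"rx": 0,"ry": 0,"rz": 0}
    - {"dx": 0,"dy": 0,"dz": -1,"rx": 0,"ry": 0,"rz": 0}
    - {"dx": 0,"dy": 0,"dz": -1,"rx": 0,"ry": 0,"rz": 0}
    - {"dx": 0,"dy": 0,"dz": -1,"rx": 0,"ry": 0,"rz": 0}
    - {"dx": 0,"dy": 0,"dz": -1,"rx": 0,"ry": 0,"rz": 0}
    - {"dx": 0,"dy": 0,"dz": -1,"rx": 0,"ry": 0,"rz": 0}
    - {"dx": 0,"dy": 0,"dz": -0.6,"rx": 0,"ry": 0,"rz": 0}
    - {"dx": 0,"dy": 0,"dz": -0.3,"rx": 0,"ry": 0,"rz": 0}
    - {"dx": 0,"dy": 0,"dz": 0,"rx": 0,"ry": 0,"rz": 0}

```text
t: 47.25
tcp_pos: [0.5289, 0.2827, 0.0101]
tool_rot: [0.951, 0.308, 0.0, 0.0]
force: [-0.2, -0.1, -0.2]
finger_gap: 0.594
gripper_force: 0.0
```

>>> move_arm:
  targets:
    - {"dx": 0,"dy": 0,"dz": 0,"rx": 0,"ry": 0,"rz": 0}
    - {"dx": 0,"dy": 0,"dz": 0,"rx": 0,"ry": 0,"rz": 0}
    - {"dx": 0,"dy": 0,"dz": 0,"rx": 0,"ry": 0,"rz": 0}
    - {"dx": 0,"dy": 0,"dz": 0,"rx": 0,"ry": 0,"rz": 0}
    - {"dx": 0,"dy": 0,"dz": 0,"rx": 0,"ry": 0,"rz": 0}
    - {"dx": 0,"dy": 0,"dz": 0,"rx": 0,"ry": 0,"rz": 0}
    - {"dx": 0,"dy": 0,"dz": 0,"rx": 0,"ry": 0,"rz": 0}
    - {"dx": 0,"dy": 0,"dz": 0,"rx": 0,"ry": 0,"rz": 0}
    - {"dx": 0,"dy": 0,"dz": 0,"rx": 0,"ry": 0,"rz": 0}
    - {"dx": 0,"dy": 0,"dz": 0,"rx": 0,"ry": 0,"rz": 0}
  claw: 0
  newtons: 60

```text
t: 48.5
tcp_pos: [0.5292, 0.2832, 0.0111]
tool_rot: [0.951, 0.308, 0.001, 0.0]
force: [-0.2, -0.1, 5.9]
finger_gap: 0.187
gripper_force: 60.7
```

>>> move_arm:
  targets:
    - {"dx": 0,"dy": 0,"dz": 0.5,"rx": 0,"ry": 0,"rz": 0}
    - {"dx": 0,"dy": 0,"dz": 1,"rx": 0,"ry": 0,"rz": 0}
    - {"dx": 0,"dy": 0,"dz": 1,"rx": 0,"ry": 0,"rz": 0}
    - {"dx": 0,"dy": 0,"dz": 1,"rx": 0,"ry": 0,"rz": 0}
    - {"dx": 0,"dy": 0,"dz": 1,"rx": 0,"ry": 0,"rz": 0}
    - {"dx": 0,"dy": 0,"dz": 1,"rx": 0,"ry": 0,"rz": 0}
    - {"dx": 0,"dy": 0,"dz": 1,"rx": 0,"ry": 0,"rz": 0}
    - {"dx": 0,"dy": 0,"dz": 1,"rx": 0,"ry": 0,"rz": 0}
    - {"dx": 0,"dy": 0,"dz": 1,"rx": 0,"ry": 0,"rz": 0}
    - {"dx": 0,"dy": 0,"dz": 1,"rx": 0,"ry": 0,"rz": 0}

```text
t: 49.75
tcp_pos: [0.5279, 0.2828, 0.2486]
tool_rot: [0.951, 0.308, -0.0, -0.0]
force: [0.4, -0.0, -0.3]
finger_gap: 0.188
gripper_force: 60.0
```

>>> move_arm:
  targets:
    - {"dx": 0,"dy": -0.5,"dz": 1,"rx": 0,"ry": 0,"rz": -0.2}
    - {"dx": 0,"dy": -0.9,"dz": 0.6,"rx": 0,"ry": 0,"rz": -0.2}
    - {"dx": 0,"dy": -1,"dz": 0,"rx": 0,"ry": 0,"rz": -0.2}
    - {"dx": 0,"dy": -1,"dz": 0,"rx": 0,"ry": 0,"rz": -0.2}
    - {"dx": 0,"dy": -1,"dz": 0,"rx": 0,"ry": 0,"rz": -0.2}
    - {"dx": 0.2,"dy": -1,"dz": 0,"rx": 0,"ry": 0,"rz": -0.2}
    - {"dx": 0.3,"dy": -1,"dz": 0,"rx": 0,"ry": 0,"rz": -0.1}
    - {"dx": 0.3,"dy": -1,"dz": 0,"rx": 0,"ry": 0,"rz": 0}
    - {"dx": 0.4,"dy": -1,"dz": 0,"rx": 0,"ry": 0,"rz": 0}
    - {"dx": 0.4,"dy": -1,"dz": 0,"rx": 0,"ry": 0,"rz": 0}

```text
t: 51.0
tcp_pos: [0.5682, 0.0472, 0.2878]
tool_rot: [1.0, -0.027, -0.0, -0.0]
force: [-0.3, -0.5, -0.9]
finger_gap: 0.188
gripper_force: 59.9
```

>>> move_arm:
  targets:
    - {"dx": 0,"dy": -1,"dz": 0,"rx": 0,"ry": 0,"rz": 0}
    - {"dx": 0,"dy": -0.48,"dz": 0,"rx": 0,"ry": 0,"rz": 0}
    - {"dx": 0,"dy": 0,"dz": 0,"rx": 0,"ry": 0,"rz": 0}
    - {"dx": 0,"dy": 0,"dz": 0,"rx": 0,"ry": 0,"rz": 0}
    - {"dx": 0,"dy": 0,"dz": 0,"rx": 0,"ry": 0,"rz": 0}
    - {"dx": 0,"dy": 0,"dz": 0,"rx": 0,"ry": 0,"rz": 0}
    - {"dx": 0,"dy": 0,"dz": 0,"rx": 0,"ry": 0,"rz": 0}
    - {"dx": 0,"dy": 0,"dz": 0,"rx": 0,"ry": 0,"rz": 0}
    - {"dx": 0,"dy": 0,"dz": 0,"rx": 0,"ry": 0,"rz": 0}
    - {"dx": 0,"dy": 0,"dz": 0,"rx": 0,"ry": 0,"rz": 0}

```text
t: 52.25
tcp_pos: [0.5686, 0.0109, 0.2875]
tool_rot: [1.0, -0.027, -0.0, 0.0]
force: [0.3, -0.1, -0.3]
finger_gap: 0.186
gripper_force: 59.9
```

Run:
```python
from h import *
np.set_printoptions(precision=4,suppress=True)
s=sensors.sense(); q=s['tool_rot']; t=s['tcp_pos']; print(s['t'],t,np.degrees(np.arctan2(2*q[1]**2-1,2*q[0]*q[1])))
m=cams.camera_model('wrist')
im=snap('wrist','w14')
for st,ce,px in brown(im): print(st,ce)
e=proj('w',[t+[.0605,-.0034,.001],[.645,.0078,.262],[.649,.0695,.262]],m); print(e)
x,y=e[0].round().astype(int); g=cv2.medianBlur(cv2.cvtColor(im,cv2.COLOR_RGB2GRAY),3)
C=cv2.HoughCircles(g[y-60:y+60,x-60:x+60],cv2.HOUGH_GRADIENT,1,20,param1=80,param2=12,minRadius=16,maxRadius=40)
print(None if C is None else C[0][:4]+[x-60,y-60,0])
```

```text
52.25 [0.5686 0.0109 0.2875] -93.11836536386738
[227  65  22  14 146] [237.9178  70.5205]
[228  83  18  11 105] [235.5619  87.9905]
[ 306  174   36  166 5115] [322.8659 254.0706]
[ 34 253  55  48 606] [ 59.2822 277.6172]
[[324.6035 138.9833]
 [322.217  106.4713]
 [209.5042 105.062 ]]
[[322.5 138.5  22.4]
 [320.5 158.5  35. ]
 [292.5 145.5  37.2]
 [341.5  84.5  19.9]]
```

>>> move_arm:
  targets:
    - {"dx": 0.32,"dy": 0,"dz": 0,"rx": 0,"ry": 0,"rz": 0}
    - {"dx": 0.32,"dy": 0,"dz": 0,"rx": 0,"ry": 0,"rz": 0}
    - {"dx": 0,"dy": 0,"dz": 0,"rx": 0,"ry": 0,"rz": 0}
    - {"dx": 0,"dy": 0,"dz": -0.2,"rx": 0,"ry": 0,"rz": 0}
    - {"dx": 0,"dy": 0,"dz": -0.3,"rx": 0,"ry": 0,"rz": 0}
    - {"dx": 0,"dy": 0,"dz": -0.3,"rx": 0,"ry": 0,"rz": 0}
    - {"dx": 0,"dy": 0,"dz": -0.3,"rx": 0,"ry": 0,"rz": 0}
    - {"dx": 0,"dy": 0,"dz": -0.3,"rx": 0,"ry": 0,"rz": 0}
    - {"dx": 0,"dy": 0,"dz": 0,"rx": 0,"ry": 0,"rz": 0}
    - {"dx": 0,"dy": 0,"dz": 0,"rx": 0,"ry": 0,"rz": 0}

```text
t: 53.55
tcp_pos: [0.5847, 0.0109, 0.2527]
tool_rot: [1.0, -0.027, 0.0, 0.0]
force: [-0.2, -1.0, -0.6]
finger_gap: 0.184
gripper_force: 59.9
```

Run:
```python
from h import *
s=sensors.sense(); print(s['tcp_pos'],s['force'])
im=snap('wrist','w15')
m=cams.camera_model('wrist'); t=s['tcp_pos']
q=proj('w',[t+[.0605,-.0034,.001]],m);print(q)
x,y=q[0].round().astype(int); h=cv2.cvtColor(im,cv2.COLOR_RGB2HSV)[...,1]
for r in h[y-30:y+31:3,x-30:x+31:2]: print(''.join('#' if v<13 else '.' for v in r))
```

```text
[0.58473988 0.01089862 0.25267054] [-0.23312126 -0.97650211 -0.62409157]
[[324.56428887 139.1582238 ]]
......#################......#.
....####################..#..#.
...#######################.#..#
.#########..######.#########...
.######.....#####.....#######..
######......#####.......#####..
#####.......#####........#####.
####........#####........#####.
###.........#####.........#####
###..........###..........#####
###.........######........#####
###.........######........#####
###.........######........#####
####..........##.........######
#####...................######.
#####...................###.#..
.######...............######...
..#######...........#######....
....############.#########.....
......##################.......
........##############.........
```

Threaded again, with the tip centred in the hole. Lowering and releasing.

>>> move_arm:
  targets:
    - {"dx": 0,"dy": 0,"dz": -0.2,"rx": 0,"ry": 0,"rz": 0}
    - {"dx": 0,"dy": 0,"dz": -0.2,"rx": 0,"ry": 0,"rz": 0}
    - {"dx": 0,"dy": 0,"dz": -0.07,"rx": 0,"ry": 0,"rz": 0}
    - {"dx": 0,"dy": 0,"dz": 0,"rx": 0,"ry": 0,"rz": 0}
    - {"dx": 0,"dy": 0,"dz": 0,"rx": 0,"ry": 0,"rz": 0}
    - {"dx": 0,"dy": 0,"dz": 0,"rx": 0,"ry": 0,"rz": 0}
    - {"dx": 0,"dy": 0,"dz": 0,"rx": 0,"ry": 0,"rz": 0}
    - {"dx": 0,"dy": 0,"dz": 0,"rx": 0,"ry": 0,"rz": 0}
    - {"dx": 0,"dy": 0,"dz": 0,"rx": 0,"ry": 0,"rz": 0}
    - {"dx": 0,"dy": 0,"dz": 0,"rx": 0,"ry": 0,"rz": 0}

```text
t: 54.85
tcp_pos: [0.5846, 0.0109, 0.2408]
tool_rot: [1.0, -0.027, 0.0, -0.0]
force: [-0.6, 0.5, -0.5]
finger_gap: 0.186
gripper_force: 59.9
```

>>> move_arm:
  targets:
    - {"dx": 0,"dy": 0,"dz": 0,"rx": 0,"ry": 0,"rz": 0}
    - {"dx": 0,"dy": 0,"dz": 0,"rx": 0,"ry": 0,"rz": 0}
    - {"dx": 0,"dy": 0,"dz": 0,"rx": 0,"ry": 0,"rz": 0}
    - {"dx": 0,"dy": 0,"dz": 0,"rx": 0,"ry": 0,"rz": 0}
    - {"dx": 0,"dy": 0,"dz": 0,"rx": 0,"ry": 0,"rz": 0}
    - {"dx": 0,"dy": 0,"dz": 0,"rx": 0,"ry": 0,"rz": 0}
    - {"dx": 0,"dy": 0,"dz": 0,"rx": 0,"ry": 0,"rz": 0}
    - {"dx": 0,"dy": 0,"dz": 0,"rx": 0,"ry": 0,"rz": 0}
    - {"dx": 0,"dy": 0,"dz": 0,"rx": 0,"ry": 0,"rz": 0}
    - {"dx": 0,"dy": 0,"dz": 0,"rx": 0,"ry": 0,"rz": 0}
  claw: 60

```text
t: 56.1
tcp_pos: [0.5846, 0.0109, 0.2408]
tool_rot: [1.0, -0.027, -0.0, -0.0]
force: [-0.2, -0.3, 0.0]
finger_gap: 0.601
gripper_force: 0.0
```

>>> move_arm:
  targets:
    - {"dx": 0,"dy": 0,"dz": 0.5,"rx": 0,"ry": 0,"rz": 0}
    - {"dx": 0,"dy": 0,"dz": 0.8,"rx": 0,"ry": 0,"rz": 0}
    - {"dx": 0,"dy": 0,"dz": 0.7,"rx": 0,"ry": 0,"rz": 0}
    - {"dx": -0.6,"dy": 0.8,"dz": 0,"rx": 0,"ry": 0,"rz": 0.2}
    - {"dx": -0.6,"dy": 1,"dz": 0,"rx": 0,"ry": 0,"rz": 0.2}
    - {"dx": -0.6,"dy": 1,"dz": 0,"rx": 0,"ry": 0,"rz": 0.2}
    - {"dx": -0.6,"dy": 1,"dz": 0,"rx": 0,"ry": 0,"rz": 0.2}
    - {"dx": -0.6,"dy": 1,"dz": 0,"rx": 0,"ry": 0,"rz": 0.2}
    - {"dx": -0.6,"dy": 1,"dz": 0,"rx": 0,"ry": 0,"rz": 0.15}
    - {"dx": -0.6,"dy": 1,"dz": 0,"rx": 0,"ry": 0,"rz": 0}

```text
t: 57.35
tcp_pos: [0.4794, 0.1818, 0.2919]
tool_rot: [0.963, 0.271, 0.001, 0.0]
force: [-0.1, -0.3, 0.3]
finger_gap: 0.598
gripper_force: 0.0
```

>>> move_arm:
  targets:
    - {"dx": -0.6,"dy": 1,"dz": 0,"rx": 0,"ry": 0,"rz": 0}
    - {"dx": -0.6,"dy": 1,"dz": 0,"rx": 0,"ry": 0,"rz": 0}
    - {"dx": -0.6,"dy": 1,"dz": 0,"rx": 0,"ry": 0,"rz": 0}
    - {"dx": -0.5,"dy": 1,"dz": 0,"rx": 0,"ry": 0,"rz": 0}
    - {"dx": 0,"dy": 1,"dz": 0,"rx": 0,"ry": 0,"rz": 0}
    - {"dx": 0,"dy": 1,"dz": -0.5,"rx": 0,"ry": 0,"rz": 0}
    - {"dx": 0,"dy": 1,"dz": -0.9,"rx": 0,"ry": 0,"rz": 0}
    - {"dx": 0,"dy": 1,"dz": -0.9,"rx": 0,"ry": 0,"rz": 0}
    - {"dx": 0,"dy": 1,"dz": -0.9,"rx": 0,"ry": 0,"rz": 0}
    - {"dx": 0,"dy": 0,"dz": 0,"rx": 0,"ry": 0,"rz": 0}

```text
t: 58.6
tcp_pos: [0.4213, 0.4067, 0.2098]
tool_rot: [0.962, 0.271, -0.001, 0.0]
force: [0.2, -0.8, -0.1]
finger_gap: 0.598
gripper_force: 0.0
```

Run:
```python
from h import *
np.set_printoptions(precision=4,suppress=True)
s=sensors.sense(); q=s['tool_rot']; print(s['t'],s['tcp_pos'],s['q'],np.degrees(np.arctan2(2*q[1]**2-1,2*q[0]*q[1])))
m=cams.camera_model('wrist')
im=snap('wrist','w16')
for st,ce,px in brown(im):
    r=cv2.minAreaRect((onz('w',px,.02,m)[:,:2]*1000).astype(np.float32)); print(st,ce,r)
```

```text
58.6 [0.4213 0.4067 0.2098] [0.577  0.5008 1.5549 0.0001 1.0884 1.598 ] -58.49898242798851
[128  39  16  19 129] [134.9612  48.4264] ((439.1192932128906, 643.7782592773438), (18.374454498291016, 10.612988471984863), 57.27720642089844)
[ 296  130   16   78 1114] [303.2208 167.7953] ((421.0954284667969, 433.9134826660156), (89.2671890258789, 16.807172775268555), 31.611751556396484)
```

>>> move_arm:
  targets:
    - {"dx": 0.01,"dy": 0.52,"dz": -0.5,"rx": 0,"ry": 0,"rz": 0}
    - {"dx": 0.01,"dy": 0.53,"dz": -1,"rx": 0,"ry": 0,"rz": 0}
    - {"dx": 0,"dy": 0,"dz": -1,"rx": 0,"ry": 0,"rz": 0}
    - {"dx": 0,"dy": 0,"dz": -1,"rx": 0,"ry": 0,"rz": 0}
    - {"dx": 0,"dy": 0,"dz": -1,"rx": 0,"ry": 0,"rz": 0}
    - {"dx": 0,"dy": 0,"dz": -1,"rx": 0,"ry": 0,"rz": 0}
    - {"dx": 0,"dy": 0,"dz": -1,"rx": 0,"ry": 0,"rz": 0}
    - {"dx": 0,"dy": 0,"dz": -1,"rx": 0,"ry": 0,"rz": 0}
    - {"dx": 0,"dy": 0,"dz": -0.5,"rx": 0,"ry": 0,"rz": 0}
    - {"dx": 0,"dy": 0,"dz": -0.1,"rx": 0,"ry": 0,"rz": 0}

```text
t: 59.9
tcp_pos: [0.4227, 0.4321, 0.0079]
tool_rot: [0.963, 0.27, -0.0, 0.0]
force: [-1.0, 0.8, 1.2]
finger_gap: 0.598
gripper_force: 0.0
```

>>> move_arm:
  targets:
    - {"dx": 0,"dy": 0,"dz": 0,"rx": 0,"ry": 0,"rz": 0}
    - {"dx": 0,"dy": 0,"dz": 0,"rx": 0,"ry": 0,"rz": 0}
    - {"dx": 0,"dy": 0,"dz": 0,"rx": 0,"ry": 0,"rz": 0}
    - {"dx": 0,"dy": 0,"dz": 0,"rx": 0,"ry": 0,"rz": 0}
    - {"dx": 0,"dy": 0,"dz": 0,"rx": 0,"ry": 0,"rz": 0}
    - {"dx": 0,"dy": 0,"dz": 0,"rx": 0,"ry": 0,"rz": 0}
    - {"dx": 0,"dy": 0,"dz": 0,"rx": 0,"ry": 0,"rz": 0}
    - {"dx": 0,"dy": 0,"dz": 0,"rx": 0,"ry": 0,"rz": 0}
    - {"dx": 0,"dy": 0,"dz": 0,"rx": 0,"ry": 0,"rz": 0}
    - {"dx": 0,"dy": 0,"dz": 0,"rx": 0,"ry": 0,"rz": 0}
  claw: 0
  newtons: 60

```text
t: 61.15
tcp_pos: [0.4233, 0.4327, 0.0096]
tool_rot: [0.963, 0.27, 0.001, -0.0]
force: [-1.1, -0.8, 6.5]
finger_gap: 0.19
gripper_force: 61.1
```

>>> move_arm:
  targets:
    - {"dx": 0,"dy": 0,"dz": 0.5,"rx": 0,"ry": 0,"rz": 0}
    - {"dx": 0,"dy": 0,"dz": 1,"rx": 0,"ry": 0,"rz": 0}
    - {"dx": 0,"dy": 0,"dz": 1,"rx": 0,"ry": 0,"rz": 0}
    - {"dx": 0,"dy": 0,"dz": 1,"rx": 0,"ry": 0,"rz": 0}
    - {"dx": 0,"dy": 0,"dz": 1,"rx": 0,"ry": 0,"rz": 0}
    - {"dx": 0,"dy": 0,"dz": 1,"rx": 0,"ry": 0,"rz": 0}
    - {"dx": 0,"dy": 0,"dz": 1,"rx": 0,"ry": 0,"rz": 0}
    - {"dx": 0,"dy": 0,"dz": 1,"rx": 0,"ry": 0,"rz": 0}
    - {"dx": 0,"dy": 0,"dz": 1,"rx": 0,"ry": 0,"rz": 0}
    - {"dx": 0,"dy": 0,"dz": 1,"rx": 0,"ry": 0,"rz": 0}

```text
t: 62.4
tcp_pos: [0.422, 0.4317, 0.2469]
tool_rot: [0.963, 0.27, -0.0, 0.0]
force: [0.2, 0.5, -1.0]
finger_gap: 0.186
gripper_force: 60.4
```

>>> move_arm:
  targets:
    - {"dx": 0,"dy": -0.5,"dz": 1,"rx": 0,"ry": 0,"rz": -0.2}
    - {"dx": 0.3,"dy": -1,"dz": 0.6,"rx": 0,"ry": 0,"rz": -0.2}
    - {"dx": 0.3,"dy": -1,"dz": 0,"rx": 0,"ry": 0,"rz": -0.2}
    - {"dx": 0.3,"dy": -1,"dz": 0,"rx": 0,"ry": 0,"rz": -0.2}
    - {"dx": 0.3,"dy": -1,"dz": 0,"rx": 0,"ry": 0,"rz": -0.2}
    - {"dx": 0.3,"dy": -1,"dz": 0,"rx": 0,"ry": 0,"rz": -0.16}
    - {"dx": 0.3,"dy": -1,"dz": 0,"rx": 0,"ry": 0,"rz": 0}
    - {"dx": 0.3,"dy": -1,"dz": 0,"rx": 0,"ry": 0,"rz": 0}
    - {"dx": 0.3,"dy": -1,"dz": 0,"rx": 0,"ry": 0,"rz": 0}
    - {"dx": 0.3,"dy": -1,"dz": 0,"rx": 0,"ry": 0,"rz": 0}

```text
t: 63.65
tcp_pos: [0.4896, 0.1937, 0.2861]
tool_rot: [1.0, -0.03, -0.0, 0.0]
force: [-0.4, 0.4, -1.7]
finger_gap: 0.189
gripper_force: 60.4
```

>>> move_arm:
  targets:
    - {"dx": 0.3,"dy": -1,"dz": 0,"rx": 0,"ry": 0,"rz": 0}
    - {"dx": 0.3,"dy": -1,"dz": 0,"rx": 0,"ry": 0,"rz": 0}
    - {"dx": 0.3,"dy": -1,"dz": 0,"rx": 0,"ry": 0,"rz": 0}
    - {"dx": 0.3,"dy": -1,"dz": 0,"rx": 0,"ry": 0,"rz": 0}
    - {"dx": 0.3,"dy": -1,"dz": 0,"rx": 0,"ry": 0,"rz": 0}
    - {"dx": 0.3,"dy": -1,"dz": 0,"rx": 0,"ry": 0,"rz": 0}
    - {"dx": 0.3,"dy": -1,"dz": 0,"rx": 0,"ry": 0,"rz": 0}
    - {"dx": 0.3,"dy": -1,"dz": 0,"rx": 0,"ry": 0,"rz": 0}
    - {"dx": 0.3,"dy": -1,"dz": 0,"rx": 0,"ry": 0,"rz": 0}
    - {"dx": 0.3,"dy": -0.8,"dz": 0,"rx": 0,"ry": 0,"rz": 0}

```text
t: 64.9
tcp_pos: [0.5648, -0.0512, 0.286]
tool_rot: [1.0, -0.03, -0.0, -0.0]
force: [-0.0, 0.0, -0.5]
finger_gap: 0.19
gripper_force: 60.4
```

Run:
```python
from h import *
np.set_printoptions(precision=4,suppress=True)
s=sensors.sense(); q=s['tool_rot']; t=s['tcp_pos']; print(s['t'],t,np.degrees(np.arctan2(2*q[1]**2-1,2*q[0]*q[1])))
m=cams.camera_model('wrist')
im=snap('wrist','w17')
for st,ce,px in brown(im): print(st,ce)
e=proj('w',[t+[.0605,-.0034,.0024],[.641,-.0545,.262]],m); print(e)
x,y=e[0].round().astype(int); g=cv2.medianBlur(cv2.cvtColor(im,cv2.COLOR_RGB2GRAY),3)
C=cv2.HoughCircles(g[y-60:y+60,x-60:x+60],cv2.HOUGH_GRADIENT,1,20,param1=80,param2=12,minRadius=16,maxRadius=40)
print(None if C is None else C[0][:4]+[x-60,y-60,0])
```

```text
64.9 [ 0.5648 -0.0512  0.286 ] -93.44540097344182
[134  64  26  18 194] [147.5258  70.4588]
[226  75  18   8 107] [233.8037  78.5701]
[133  83  20  10  69] [143.8841  88.    ]
[227  92  17  10 105] [235.0286  96.3905]
[ 305  174   37  167 5162] [322.7534 255.5998]
[[323.9604 139.1469]
 [321.8328 106.7931]]
[[322.5 137.5  32.7]
 [292.5 124.5  26.1]
 [320.5 190.5  21.6]
 [306.5  84.5  17.4]]
```

Aligned. Moving the eye over hook2's tip and lowering part way.

>>> move_arm:
  targets:
    - {"dx": 0.32,"dy": 0,"dz": 0,"rx": 0,"ry": 0,"rz": 0}
    - {"dx": 0.32,"dy": 0,"dz": 0,"rx": 0,"ry": 0,"rz": 0}
    - {"dx": 0,"dy": 0,"dz": 0,"rx": 0,"ry": 0,"rz": 0}
    - {"dx": 0,"dy": 0,"dz": -0.2,"rx": 0,"ry": 0,"rz": 0}
    - {"dx": 0,"dy": 0,"dz": -0.3,"rx": 0,"ry": 0,"rz": 0}
    - {"dx": 0,"dy": 0,"dz": -0.3,"rx": 0,"ry": 0,"rz": 0}
    - {"dx": 0,"dy": 0,"dz": -0.3,"rx": 0,"ry": 0,"rz": 0}
    - {"dx": 0,"dy": 0,"dz": -0.3,"rx": 0,"ry": 0,"rz": 0}
    - {"dx": 0,"dy": 0,"dz": 0,"rx": 0,"ry": 0,"rz": 0}
    - {"dx": 0,"dy": 0,"dz": 0,"rx": 0,"ry": 0,"rz": 0}

```text
t: 66.2
tcp_pos: [0.5813, -0.0504, 0.2509]
tool_rot: [1.0, -0.03, 0.0, 0.0]
force: [0.2, 0.2, -0.5]
finger_gap: 0.19
gripper_force: 60.4
```

Run:
```python
from h import *
s=sensors.sense(); print(s['tcp_pos'],s['force'])
im=snap('wrist','w18')
m=cams.camera_model('wrist'); t=s['tcp_pos']
q=proj('w',[t+[.0605,-.0034,.0024]],m);print(q)
x,y=q[0].round().astype(int); h=cv2.cvtColor(im,cv2.COLOR_RGB2HSV)[...,1]
for r in h[y-30:y+31:3,x-30:x+31:2]: print(''.join('#' if v<13 else '.' for v in r))
```

```text
[ 0.58125366 -0.05041902  0.25092338] [ 0.24927062  0.23397819 -0.54231357]
[[323.93519263 139.28690691]]
.....#.################........
.....####################...#..
.#.########################..#.
.##########.#######.#########..
.#######.....#####....#######..
.#####.......#####......######.
#####........#####.......#####.
####.........#####........#####
####.........#####........#####
###..........#####.........####
###..........#####.........####
###..........######........####
###..........#####.........####
####...........##.........#####
#####....................######
.#####..................######.
.######................######..
..#######............#######...
...##########...###########....
......###################......
........###############........
```

>>> move_arm:
  targets:
    - {"dx": 0,"dy": 0,"dz": -0.2,"rx": 0,"ry": 0,"rz": 0}
    - {"dx": 0,"dy": 0,"dz": -0.2,"rx": 0,"ry": 0,"rz": 0}
    - {"dx": 0,"dy": 0,"dz": -0.06,"rx": 0,"ry": 0,"rz": 0}
    - {"dx": 0,"dy": 0,"dz": 0,"rx": 0,"ry": 0,"rz": 0}
    - {"dx": 0,"dy": 0,"dz": 0,"rx": 0,"ry": 0,"rz": 0}
    - {"dx": 0,"dy": 0,"dz": 0,"rx": 0,"ry": 0,"rz": 0}
    - {"dx": 0,"dy": 0,"dz": 0,"rx": 0,"ry": 0,"rz": 0}
    - {"dx": 0,"dy": 0,"dz": 0,"rx": 0,"ry": 0,"rz": 0}
    - {"dx": 0,"dy": 0,"dz": 0,"rx": 0,"ry": 0,"rz": 0}
    - {"dx": 0,"dy": 0,"dz": 0,"rx": 0,"ry": 0,"rz": 0}

```text
t: 67.5
tcp_pos: [0.5811, -0.0503, 0.2393]
tool_rot: [1.0, -0.03, -0.0, -0.0]
force: [-0.5, 0.6, -0.7]
finger_gap: 0.19
gripper_force: 60.4
```

>>> move_arm:
  targets:
    - {"dx": 0,"dy": 0,"dz": 0,"rx": 0,"ry": 0,"rz": 0}
    - {"dx": 0,"dy": 0,"dz": 0,"rx": 0,"ry": 0,"rz": 0}
    - {"dx": 0,"dy": 0,"dz": 0,"rx": 0,"ry": 0,"rz": 0}
    - {"dx": 0,"dy": 0,"dz": 0,"rx": 0,"ry": 0,"rz": 0}
    - {"dx": 0,"dy": 0,"dz": 0,"rx": 0,"ry": 0,"rz": 0}
    - {"dx": 0,"dy": 0,"dz": 0,"rx": 0,"ry": 0,"rz": 0}
    - {"dx": 0,"dy": 0,"dz": 0,"rx": 0,"ry": 0,"rz": 0}
    - {"dx": 0,"dy": 0,"dz": 0,"rx": 0,"ry": 0,"rz": 0}
    - {"dx": 0,"dy": 0,"dz": 0,"rx": 0,"ry": 0,"rz": 0}
    - {"dx": 0,"dy": 0,"dz": 0,"rx": 0,"ry": 0,"rz": 0}
  claw: 60

```text
t: 68.75
tcp_pos: [0.5811, -0.0503, 0.2393]
tool_rot: [1.0, -0.03, -0.0, -0.0]
force: [1.6, -0.0, 0.4]
finger_gap: 0.603
gripper_force: 0.0
```

>>> move_arm:
  targets:
    - {"dx": 0,"dy": 0,"dz": 0.5,"rx": 0,"ry": 0,"rz": 0}
    - {"dx": 0,"dy": 0,"dz": 0.8,"rx": 0,"ry": 0,"rz": 0}
    - {"dx": 0,"dy": 0,"dz": 0.8,"rx": 0,"ry": 0,"rz": 0}
    - {"dx": -0.8,"dy": 0,"dz": 0.3,"rx": 0,"ry": 0,"rz": 0}
    - {"dx": -1,"dy": 0,"dz": 0,"rx": 0,"ry": 0,"rz": 0}
    - {"dx": -1,"dy": 0,"dz": 0,"rx": 0,"ry": 0,"rz": 0}
    - {"dx": -1,"dy": 0,"dz": 0,"rx": 0,"ry": 0,"rz": 0}
    - {"dx": -1,"dy": 0,"dz": 0,"rx": 0,"ry": 0,"rz": 0}
    - {"dx": -0.5,"dy": 0,"dz": 0,"rx": 0,"ry": 0,"rz": 0}
    - {"dx": 0,"dy": 0,"dz": 0,"rx": 0,"ry": 0,"rz": 0}

```text
t: 70.0
tcp_pos: [0.4486, -0.0504, 0.3]
tool_rot: [1.0, -0.03, 0.001, 0.0]
force: [0.9, -0.1, 1.1]
finger_gap: 0.598
gripper_force: 0.0
```

Run:
```python
from h import *
s=sensors.sense(); print(s['t'],s['tcp_pos'],s['force'])
a=snap('wrist','w19'); b=snap('side','s19'); c=snap('top','t19')
A=cv2.resize(a[0:260,120:620],(800,416),interpolation=cv2.INTER_CUBIC)
B=cv2.resize(b[130:230,240:420],(324,180),interpolation=cv2.INTER_CUBIC)
C=cv2.resize(c[140:260,300:500],(300,180),interpolation=cv2.INTER_CUBIC)
D=np.zeros((180,800,3),np.uint8); D[:,:324]=B; D[:,330:630]=C
cv2.imwrite('pics/f.png',np.vstack([A,D])[:,:,::-1])
```

```text
70.0 [ 0.44857383 -0.05041813  0.3000114 ] [ 0.90842519 -0.14247341  1.051453  ]
```

View pics/f.png

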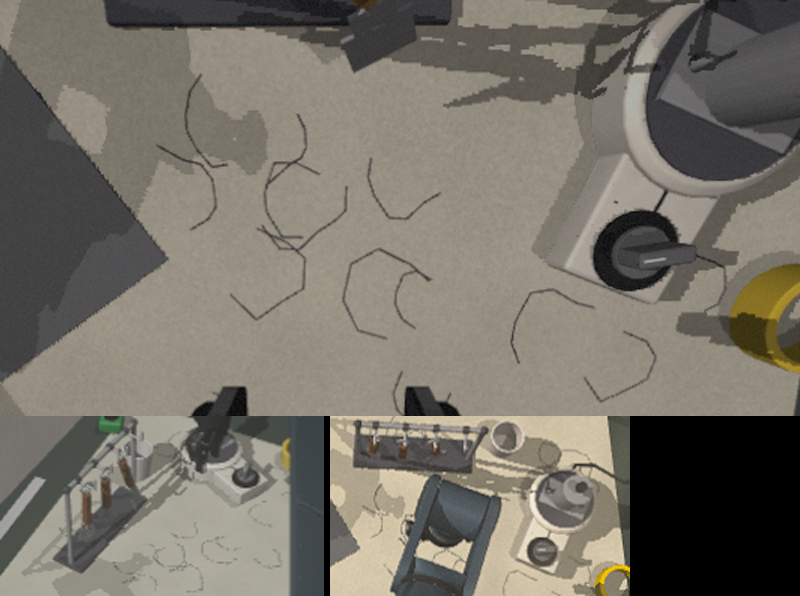

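All three knives hang on separate hooks, knife1 still swinging a little. The lid is on and the switch bar is turned across the box. I'll let the swing settle and check that numerically.

>>> move_arm:
  targets:
    - {"dx": -0.5,"dy": 0,"dz": 0,"rx": 0,"ry": 0,"rz": 0}
    - {"dx": 0,"dy": 0,"dz": 0,"rx": 0,"ry": 0,"rz": 0}
    - {"dx": 0,"dy": 0,"dz": 0,"rx": 0,"ry": 0,"rz": 0}
    - {"dx": 0,"dy": 0,"dz": 0,"rx": 0,"ry": 0,"rz": 0}
    - {"dx": 0,"dy": 0,"dz": 0,"rx": 0,"ry": 0,"rz": 0}
    - {"dx": 0,"dy": 0,"dz": 0,"rx": 0,"ry": 0,"rz": 0}
    - {"dx": 0,"dy": 0,"dz": 0,"rx": 0,"ry": 0,"rz": 0}
    - {"dx": 0,"dy": 0,"dz": 0,"rx": 0,"ry": 0,"rz": 0}
    - {"dx": 0,"dy": 0,"dz": 0,"rx": 0,"ry": 0,"rz": 0}
    - {"dx": 0,"dy": 0,"dz": 0,"rx": 0,"ry": 0,"rz": 0}

```text
t: 71.4
tcp_pos: [0.4361, -0.0503, 0.2993]
tool_rot: [1.0, -0.03, 0.0, -0.0]
force: [0.1, 0.6, -0.0]
finger_gap: 0.603
gripper_force: 0.0
```

>>> move_arm:
  targets:
    - {"dx": 0,"dy": 0,"dz": 0,"rx": 0,"ry": 0,"rz": 0}
    - {"dx": 0,"dy": 0,"dz": 0,"rx": 0,"ry": 0,"rz": 0}
    - {"dx": 0,"dy": 0,"dz": 0,"rx": 0,"ry": 0,"rz": 0}
    - {"dx": 0,"dy": 0,"dz": 0,"rx": 0,"ry": 0,"rz": 0}
    - {"dx": 0,"dy": 0,"dz": 0,"rx": 0,"ry": 0,"rz": 0}
    - {"dx": 0,"dy": 0,"dz": 0,"rx": 0,"ry": 0,"rz": 0}
    - {"dx": 0,"dy": 0,"dz": 0,"rx": 0,"ry": 0,"rz": 0}
    - {"dx": 0,"dy": 0,"dz": 0,"rx": 0,"ry": 0,"rz": 0}
    - {"dx": 0,"dy": 0,"dz": 0,"rx": 0,"ry": 0,"rz": 0}
    - {"dx": 0,"dy": 0,"dz": 0,"rx": 0,"ry": 0,"rz": 0}

```text
t: 72.65
tcp_pos: [0.4361, -0.0504, 0.2993]
tool_rot: [1.0, -0.03, 0.0, 0.0]
force: [0.0, -0.2, 0.1]
finger_gap: 0.6
gripper_force: 0.0
```

>>> move_arm:
  targets:
    - {"dx": 0,"dy": 0,"dz": 0,"rx": 0,"ry": 0,"rz": 0}
    - {"dx": 0,"dy": 0,"dz": 0,"rx": 0,"ry": 0,"rz": 0}
    - {"dx": 0,"dy": 0,"dz": 0,"rx": 0,"ry": 0,"rz": 0}
    - {"dx": 0,"dy": 0,"dz": 0,"rx": 0,"ry": 0,"rz": 0}
    - {"dx": 0,"dy": 0,"dz": 0,"rx": 0,"ry": 0,"rz": 0}
    - {"dx": 0,"dy": 0,"dz": 0,"rx": 0,"ry": 0,"rz": 0}
    - {"dx": 0,"dy": 0,"dz": 0,"rx": 0,"ry": 0,"rz": 0}
    - {"dx": 0,"dy": 0,"dz": 0,"rx": 0,"ry": 0,"rz": 0}
    - {"dx": 0,"dy": 0,"dz": 0,"rx": 0,"ry": 0,"rz": 0}
    - {"dx": 0,"dy": 0,"dz": 0,"rx": 0,"ry": 0,"rz": 0}

```text
t: 73.9
tcp_pos: [0.4361, -0.0503, 0.2993]
tool_rot: [1.0, -0.03, -0.0, -0.0]
force: [0.2, -0.1, 0.4]
finger_gap: 0.601
gripper_force: 0.0
```

Run:
```python
from h import *
np.set_printoptions(precision=2,suppress=True)
for k in range(6):
    im=snap('side','s20'); out=[]
    for y0,x0,H in ((130,240,150),):
        hsv=cv2.cvtColor(im,cv2.COLOR_RGB2HSV); mk=((hsv[...,0]>3)&(hsv[...,0]<20)&(hsv[...,1]>90)).astype(np.uint8)[130:220,270:330]
        n,lab,st,ce=cv2.connectedComponentsWithStats(mk)
        for i in range(1,n):
            if st[i,4]>15:
                p=np.argwhere(lab==i)[:,::-1].astype(np.float32); v=cv2.fitLine(p,cv2.DIST_L2,0,.01,.01).ravel()
                out.append((ce[i]+[270,130],round(float(np.degrees(np.arctan2(v[0],v[1]))),1)))
    print(out)
for x,y in ((.653,.0695),(.649,.0078),(.645,-.0545)):
    p=proj('side',[[x,y,.21],[x,y,.12]]); d=p[1]-p[0]; print(p.mean(0),np.degrees(np.arctan2(d[0],d[1])))
```

```text
[(array([303.11, 163.17]), 174.9), (array([287.  , 181.76]), 0.6)]
[(array([303.95, 163.05]), 2.8), (array([287.02, 181.62]), 0.2)]
[(array([305.  , 163.33]), 5.3), (array([287.02, 181.62]), 0.2)]
[(array([306.76, 163.24]), 16.1), (array([286.95, 181.8 ]), 0.7)]
[(array([307.82, 163.35]), 21.5), (array([286.9 , 181.93]), 1.1)]
[(array([308.18, 163.65]), 19.3), (array([286.98, 181.87]), 0.9)]
[290.85 183.08] 1.9962515388810094
[299.84 173.71] 0.8960820929151264
[308.6  164.58] -0.12789091823655704
```

>>> move_arm:
  targets:
    - {"dx": 0,"dy": 0,"dz": 0,"rx": 0,"ry": 0,"rz": 0}
    - {"dx": 0,"dy": 0,"dz": 0,"rx": 0,"ry": 0,"rz": 0}
    - {"dx": 0,"dy": 0,"dz": 0,"rx": 0,"ry": 0,"rz": 0}
    - {"dx": 0,"dy": 0,"dz": 0,"rx": 0,"ry": 0,"rz": 0}
    - {"dx": 0,"dy": 0,"dz": 0,"rx": 0,"ry": 0,"rz": 0}
    - {"dx": 0,"dy": 0,"dz": 0,"rx": 0,"ry": 0,"rz": 0}
    - {"dx": 0,"dy": 0,"dz": 0,"rx": 0,"ry": 0,"rz": 0}
    - {"dx": 0,"dy": 0,"dz": 0,"rx": 0,"ry": 0,"rz": 0}
    - {"dx": 0,"dy": 0,"dz": 0,"rx": 0,"ry": 0,"rz": 0}
    - {"dx": 0,"dy": 0,"dz": 0,"rx": 0,"ry": 0,"rz": 0}

```text
t: 75.45
tcp_pos: [0.4361, -0.0504, 0.2993]
tool_rot: [1.0, -0.03, 0.0, 0.0]
force: [-0.2, 0.6, -0.4]
finger_gap: 0.598
gripper_force: 0.0
```

>>> move_arm:
  targets:
    - {"dx": 0,"dy": 0,"dz": 0,"rx": 0,"ry": 0,"rz": 0}
    - {"dx": 0,"dy": 0,"dz": 0,"rx": 0,"ry": 0,"rz": 0}
    - {"dx": 0,"dy": 0,"dz": 0,"rx": 0,"ry": 0,"rz": 0}
    - {"dx": 0,"dy": 0,"dz": 0,"rx": 0,"ry": 0,"rz": 0}
    - {"dx": 0,"dy": 0,"dz": 0,"rx": 0,"ry": 0,"rz": 0}
    - {"dx": 0,"dy": 0,"dz": 0,"rx": 0,"ry": 0,"rz": 0}
    - {"dx": 0,"dy": 0,"dz": 0,"rx": 0,"ry": 0,"rz": 0}
    - {"dx": 0,"dy": 0,"dz": 0,"rx": 0,"ry": 0,"rz": 0}
    - {"dx": 0,"dy": 0,"dz": 0,"rx": 0,"ry": 0,"rz": 0}
    - {"dx": 0,"dy": 0,"dz": 0,"rx": 0,"ry": 0,"rz": 0}

```text
t: 76.7
tcp_pos: [0.4361, -0.0503, 0.2993]
tool_rot: [1.0, -0.03, -0.0, -0.0]
force: [0.7, -0.4, 1.2]
finger_gap: 0.6
gripper_force: 0.0
```

>>> move_arm:
  targets:
    - {"dx": 0,"dy": 0,"dz": 0,"rx": 0,"ry": 0,"rz": 0}
    - {"dx": 0,"dy": 0,"dz": 0,"rx": 0,"ry": 0,"rz": 0}
    - {"dx": 0,"dy": 0,"dz": 0,"rx": 0,"ry": 0,"rz": 0}
    - {"dx": 0,"dy": 0,"dz": 0,"rx": 0,"ry": 0,"rz": 0}
    - {"dx": 0,"dy": 0,"dz": 0,"rx": 0,"ry": 0,"rz": 0}
    - {"dx": 0,"dy": 0,"dz": 0,"rx": 0,"ry": 0,"rz": 0}
    - {"dx": 0,"dy": 0,"dz": 0,"rx": 0,"ry": 0,"rz": 0}
    - {"dx": 0,"dy": 0,"dz": 0,"rx": 0,"ry": 0,"rz": 0}
    - {"dx": 0,"dy": 0,"dz": 0,"rx": 0,"ry": 0,"rz": 0}
    - {"dx": 0,"dy": 0,"dz": 0,"rx": 0,"ry": 0,"rz": 0}

```text
t: 77.95
tcp_pos: [0.4361, -0.0503, 0.2993]
tool_rot: [1.0, -0.03, -0.0, -0.0]
force: [0.1, -1.0, 0.2]
finger_gap: 0.604
gripper_force: 0.0
```

>>> move_arm:
  targets:
    - {"dx": 0,"dy": 0,"dz": 0,"rx": 0,"ry": 0,"rz": 0}
    - {"dx": 0,"dy": 0,"dz": 0,"rx": 0,"ry": 0,"rz": 0}
    - {"dx": 0,"dy": 0,"dz": 0,"rx": 0,"ry": 0,"rz": 0}
    - {"dx": 0,"dy": 0,"dz": 0,"rx": 0,"ry": 0,"rz": 0}
    - {"dx": 0,"dy": 0,"dz": 0,"rx": 0,"ry": 0,"rz": 0}
    - {"dx": 0,"dy": 0,"dz": 0,"rx": 0,"ry": 0,"rz": 0}
    - {"dx": 0,"dy": 0,"dz": 0,"rx": 0,"ry": 0,"rz": 0}
    - {"dx": 0,"dy": 0,"dz": 0,"rx": 0,"ry": 0,"rz": 0}
    - {"dx": 0,"dy": 0,"dz": 0,"rx": 0,"ry": 0,"rz": 0}
    - {"dx": 0,"dy": 0,"dz": 0,"rx": 0,"ry": 0,"rz": 0}

```text
t: 79.2
tcp_pos: [0.4361, -0.0503, 0.2993]
tool_rot: [1.0, -0.03, -0.0, 0.0]
force: [0.1, 0.3, -0.5]
finger_gap: 0.597
gripper_force: 0.0
```

```bash
cat > sw.py <<'E'
from h import *
for k in range(10):
    im=cams.snapshot('side')
    hsv=cv2.cvtColor(im,cv2.COLOR_RGB2HSV); mk=((hsv[...,0]>3)&(hsv[...,0]<22)&(hsv[...,1]>80)).astype(np.uint8)
    out=[]
    for cx,cy in ((289,181),(299,172),(309,163)):
        w=mk[cy-16:cy+17,cx-7:cx+8]; n,lab,st,ce=cv2.connectedComponentsWithStats(w)
        if n>1:
            i=1+st[1:,4].argmax(); p=np.argwhere(lab==i)[:,::-1].astype(np.float32); v=cv2.fitLine(p,cv2.DIST_L2,0,.01,.01).ravel(); a=np.degrees(np.arctan2(v[0]*np.sign(v[1]),abs(v[1])))
            out.append('%d (%.1f %.1f) %.1f'%(st[i,4],*(ce[i]+[cx-7,cy-16]),a))
    print(out)
print(sensors.sense()['t'])
for r in mk[148:205,278:322]: print(''.join('.#'[v] for v in r))
E
python3 sw.py
```

```text
['64 (287.5 181.6) 1.1', '20 (304.8 163.3) -2.5', '20 (304.8 163.3) -2.5']
['65 (287.5 181.5) 0.8', '20 (304.8 163.3) -2.5', '20 (304.8 163.3) -2.5']
['63 (287.4 181.4) 0.7', '21 (304.9 163.4) -2.0', '21 (304.9 163.4) -2.0']
['65 (287.5 181.5) 0.8', '21 (305.0 163.4) 3.0', '21 (305.0 163.4) 3.0']
['64 (287.5 181.4) 0.3', '22 (305.0 163.5) 4.5', '22 (305.0 163.5) 4.5']
['65 (287.5 181.5) 0.8', '22 (305.0 163.5) 4.5', '22 (305.0 163.5) 4.5']
['65 (287.5 181.5) 0.8', '22 (305.0 163.5) 4.5', '22 (305.0 163.5) 4.5']
['65 (287.5 181.5) 0.8', '22 (305.0 163.5) 4.5', '22 (305.0 163.5) 4.5']
['64 (287.5 181.6) 1.1', '22 (305.0 163.5) 4.5', '22 (305.0 163.5) 4.5']
['65 (287.5 181.5) 0.8', '21 (305.0 163.4) 3.0', '21 (305.0 163.4) 3.0']
79.7
............................................
............................................
............................................
............................................
............................................
............................................
............................................
............................................
[... 1505 characters left out ...]
.........................
.........##.................................
............................................
............................................
............................................
............................................
............................................
............................................
............................................
............................................
............................................
............................................
............................................
............................................
............................................
............................................
```

```bash
python3 - <<'E'
from h import *
a=cv2.imread('pics/t19.png').astype(int); im=snap('top','t21')[:,:,::-1].astype(int); d=np.abs(a-im).max(2)
print('pot area',(d[170:215,430:485]>60).sum(),'switch',(d[215:245,425:455]>60).sum(),'rail',(d[140:182,305:410]>60).sum())
E
python3 -c "
from station import order
print(order.sign_off())"
```

```text
pot area 0 switch 0 rail 40
the job is handed in; nothing more can be done
None
```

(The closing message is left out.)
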